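Gauge a cannula and show the rod's tip to the reader

ROBOT

A 7-joint arm with a two-finger parallel gripper is mounted at the origin on a cart in front of the work surface, level with it; the furniture and walls round the work are solid. World frame = base frame: x ahead of the robot, y to its left, z up, the work surface at z = 0. Lengths are in m, angles in degrees, forces in N, time in s.
With the tool pointing down it reaches from about 0.425 to 0.875 m from the base axis. Payload 4.7 kg.
Tool frame: the origin (TCP) lies on the centre line of the jaws, within the pads' length; the fingertips stand 8 mm ahead of it and the grasp point (between the pads) lies 11 mm behind it; z points along the fingers, y is the direction in which the jaws open and shut (so a half turn about z gives the same grasp; the last joint's range is limited). The gripper opens to 87 mm and grips with 3 to 60 N. Pads are 19 mm wide; open, the fingers measure 117 mm over their backs; the gripper's body (75 mm by 190 mm) begins 51 mm behind the grasp point.
Start: joints at [-65.311, 18.392, -4.016, 83.108, 1.295, 78.541, -3.26], TCP at [0.263, 0.594, 0.194] pointing down, gripper open.
Joint ranges: [-163.93, 163.93], [-17.29, 119.83], [-79.2, 71.16], [3.27, 140.29], [-89.18, 269.18], [5.43, 117.66], [-154.24, 154.24]. Speed limits (degrees/s): [147.25, 147.25, 180, 180, 180, 180, 180].

INTERFACE

Orientations are given as [roll, pitch, yaw] about the fixed x, y, z axes, in that order (R = Rz(yaw) Ry(pitch) Rx(roll)).
In Python, from cell import status, vision, workorder gives the robot as it stands.
- The arm moves only by the tool step_arm, never from a script. Its argument "series" is a list of rows, each an object of numbers: "ax", "ay", "az": the turn, a rotation vector about the world's x, y, z in degrees; "x", "y", "z": the shift along the world's x, y, z in m; "claw": the opening in per cent of the stroke, from 0 (shut) to 100 (fully open). In form: [{"ax": .., "ay": .., "az": .., "x": .., "y": .., "z": .., "claw": ..}, ...]. A call has 1 to 12 rows; each row is the pose to reach, as a shift and turn from the pose commanded when the call began; what a row does not reach only later rows make up. A row lasts 1/10 s, in which the tool goes at most 50 mm and 8.59 degrees, less where a joint would pass 70% of its speed; a pose out of reach is approached as far as the arm can. A call with a gripper value outside its range is refused whole. The fingers move at their own pace and stop on an object; "squeeze" is the grip in N (left out, the last holds). Time passes only in rows, so rows that repeat a pose let the fingers close. It gives the time, the measured TCP pose, the force and the opening at its end, in the units of the state.
- status.get_obs(): the state, without advancing time (a new reading comes with each control period).
- vision.read_camera(name): name is "scene" or "top" or "wrist"; returns the picture (384x512x3 uint8, red, green, blue); there is no depth.
- vision.camera_params(name): a dict with "fovy" (degrees; the focal length in pixels is half the picture's height over the tangent of half this angle, whatever the lens; pixels are square), "cx", "cy" (the principal point, pixels), "dist" ([k1, k2, p1, p2, k3] as OpenCV has them; the pictures are not rectified), "eye" and "orientation" of the camera in the world; the wrist camera has in their place "tool_from_camera" (4x4, takes a point from camera to tool coordinates, whose origin is the TCP and whose axes are the flange's). Camera axes: x right, y down, z forward; pixel columns grow to the right and rows downward; lengths in m; the calibration is good to about 2 mm. A picture is of the moment at which its call begins: read the wrist's pose just before it. camera_params takes no time and is no camera call.
- workorder.sign_off(): hands the job in, once; it reports no verdict.
The state is a dict: "time_s": time; "qpos": joint angles; "joint_velocities": joint speeds; "effort": joint torques, N m; "tool_pos": TCP position; "tool_rot": TCP orientation; "force": force on the tool from outside, world axes, zero at the start; "wrist_torque": the same for the moment, N m; "grip_width": finger opening in m.
Only numpy, scipy, OpenCV 4.12 (cv2) and the standard library are available. Lean on these libraries where they do the work, as an engineer would, in place of code of your own. Each camera call takes 0.05 s, during which the arm holds its last target.

TASK

Take the gauge rod from its rest, slide it gently into the slanted steel cannula until its orange collar stops against the mouth, and draw it all the way out again. Then hold the rod level, pointing straight at the round window of the white reader, with its yellow tip midway between the tops of the two posts; the reader must not be touched, and the vial, the tape roll and the gauze packet stay where they are. The program finishes while still holding the rod there, steady in the gripper: do not put it down.

Things in the scene. Friction and masses are not known exactly. Their poses are not given: they have to be found in the camera images.
- rod: Gauge rod, 196 mm long, loose, lying level in its rest. Origin on its axis at the front of the collar; +x to the tip, z up as it lies (axis 70 mm above the surface). Steel shaft, diameter 8 mm, x 0 to 90 mm, its end yellow; orange collar, diameter 36 mm, x -6 to 0; blue flat-sided handle, x -106 to -6, 14 mm wide (y), 16 mm high (z): grip across the 14 mm from above.
- rod_tip (a point): The end of the rod's yellow tip, on the axis, 90 mm ahead of the collar's front face.
- rod_grip (a point): Middle of the handle, on the rod's axis, 50 mm behind the collar's front face: a good place to grip, free on both sides.
- rest: Fixed grey rest: base plate 185 x 55 x 10 mm (x -108 to +78 mm) with two open-topped forks, 71 to 73 mm high, under the shaft at x = +55 mm and under the handle's rear end at x = -95 mm; the rod lifts straight up. Origin on the work surface under the rod's origin as it lies, x along the rod, z up.
- holder: Fixed holder of the cannula: grey base plate 105 x 70 x 12 mm with aluminium supports. Origin at the centre of its underside, z up; the cannula's mouth faces its -x side (about the robot's left).
- cannula: Slanted steel tube fixed on the holder. Origin: centre of its mouth, 95 mm above the surface; +x runs down the bore, 0.61 rad (35 degrees) below level: the way the rod goes in. 100 mm long, bore 14 mm; funnel mouth 24 mm inside, 32 mm outside, narrowing over 16 mm; no floor. The rod's collar stops on the mouth when the rod's origin meets this origin.
- reader: Fixed optical reader: white box 66 x 90 x 135 mm, low foot in front. Origin under the box on the surface, z up. Round black-rimmed window (42 mm) on its -x side (about the robot's left), centre 100 mm high, face at x = -30 mm. Two posts 8 mm thick with orange ball tops at x = -60, y = -32 and +32 mm, balls 97 mm high. The rod must point along the reader's +x.
- reading_spot (a point): The reading spot: midway between the tops of the two posts, 30 mm in front of the window on its axis, 100 mm above the work surface.
- vial: Bystander: glass vial with dark cap, 29 mm thick, 74 mm high, loose; origin at the centre of its underside.
- tape: Bystander: white tape roll lying flat, 69 mm across, 25 mm high, loose; origin at the centre of its underside.
- gauze_packet: Bystander: flat white gauze packet, 86 x 59 x 13 mm, loose; origin at the centre of its underside.

How it is judged (in metres and radians):
On the way, in this order (a step that is already met when the one before it is completed fails the run):
1. the rod is in the cannula, its collar pressed lightly against the mouth (x of rod in the frame of cannula above -0.003 m and distance between rod and cannula below 0.012 m and angle between the x axis of rod and the x axis of cannula, either way round below 0.12 rad and x of rod_tip in the frame of cannula above 0.08 m and contact force between rod and cannula above 0.3 N), for 0.2 s.
2. the rod is drawn out: its tip is clear of the mouth, and the gripper holds it (x of rod_tip in the frame of cannula below -0.01 m and contact force between the fingers and rod above 0.5 N), for 0.1 s.
At the end, for the whole second after the job is handed in: The gripper holds the rod still, touching neither reader, holder nor rest; its tip is within 15 mm of the reading spot, the rod is level within 0.12 rad (7 degrees) and points at the window within 0.2 rad (11 degrees); the vial, tape roll and gauze packet are within 30 mm of where they stood (distance between rod_tip and reading_spot below 0.015 m and angle between rod's own x axis and vertical between 1.4508 and 1.6908 rad and angle between the x axis of rod and the x axis of reader, either way round below 0.2 rad and x of rod in the frame of reader below -0.1 m and contact force between the fingers and rod above 0.5 N and linear speed of rod below 0.02 m/s and angular speed of rod below 0.15 rad/s and contact force between rod and reader below 0.1 N and contact force between rod and holder below 0.1 N and contact force between rod and rest below 0.1 N and distance of each of vial, tape, gauze_packet from where it was at the start of the episode below 0.03 m); the arm keeps its last pose, push and grip.
It fails at once if the rod is rammed into the cannula (over 40 N) (contact force between rod and cannula above 40 N).
It fails at once if the reader is touched (contact force between reader and anything else above 1 N).
It fails at once if a bystander is displaced by more than 30 mm or knocked over (distance of any of vial, tape, gauze_packet from where it was at the start of the episode above 0.03 m or angle between vial's own z axis and vertical above 0.6 rad).
It also fails if it takes over 54 s, if anything falls off the work surface, if the arm or the gripper's body presses on something with over 40 N, if the wrist force passes 120 N, or if a joint passes its speed limit or range.

## Working session

There is one attempt and no reset: what is moved stays moved. The work goes in short steps, Python scripts to look and compute and a tool call to move; the robot and the scene stay as the last step left them, time stands still between calls to the robot, and variables do not carry over. Pictures are saved under pics/ and viewed, and the job is handed in when it is done.

Besides the shell and the picture viewer there is one more tool, called after "Emit:" as name(argument=value, ...), one argument or row to a line, values as JSON. step_arm: Moves the arm, as the interface text tells. Its arguments: {"type":"object","properties":{"series":{"type":"array"},"squeeze":{"type":"number"}},"required":["series"]}

```bash
mkdir -p pics; ls
python3 - <<'E'
from cell import status, vision
import cv2
o=status.get_obs(); print(o)
for n in ("scene","top","wrist"):
    print(n,vision.camera_params(n))
    cv2.imwrite(f"pics/{n}0.png",cv2.cvtColor(vision.read_camera(n),cv2.COLOR_RGB2BGR))
E
```

```text
pics
{'time_s': 0.0, 'qpos': array([-65.31258213,  18.44139341,  -4.01440022,  83.17511305,
         1.29431374,  78.5423813 ,  -3.26106411]), 'joint_velocities': array([-0.07867551,  0.00107533, -0.05394813, -0.05174806,  0.00726547,
        0.03009222,  0.04899852]), 'effort': array([-8.11367518e-04, -4.91282129e+01, -4.04546158e-01, -3.12546766e+01,
       -6.38746982e-02,  4.33170993e-02,  1.83386792e-04]), 'tool_pos': array([0.26293445, 0.59376311, 0.19303313]), 'tool_rot': array([-1.79886316e+02,  5.52071409e-03,  1.56120067e+02]), 'force': array([-0.12039131,  0.04290107, -0.42708667]), 'wrist_torque': array([ 0.02576527,  0.05395827, -0.07607606]), 'grip_width': 0.08742888950630485}
scene {'fovy': 51.328259149400864, 'cx': 254.9315527832617, 'cy': 200.0311169190592, 'dist': array([-0.03209791,  0.        ,  0.        ,  0.        ,  0.        ]), 'eye': array([-0.09865941,  0.4632857 ,  0.53072595]), 'orientation': array([-119.99544831,   -0.88164931, -115.94007576])}
top {'fovy': 48.569414008424, 'cx': 248.32829658782222, 'cy': 185.80957237477747, 'dist': array([-0.02931277,  0.        ,  0.        ,  0.        ,  0.        ]), 'eye': array([0.39786332, 0.13345312, 1.04809242]), 'orientation': array([-170.86217355,   -0.46402253,  -89.52177764])}
wrist {'fovy': 60.118286724644285, 'cx': 258.3155973142094, 'cy': 181.08596632384604, 'dist': array([-0.01625329,  0.        ,  0.        ,  0.        ,  0.        ]), 'tool_from_camera': array([[ 2.99247647e-04, -9.62305009e-01, -2.71972388e-01,
         7.42279855e-02],
       [ 9.99999531e-01,  3.73244492e-05,  9.68223297e-04,
         8.49517330e-04],
       [-9.21574909e-04, -2.71972550e-01,  9.62304569e-01,
        -1.89756929e-01],
       [ 0.00000000e+00,  0.00000000e+00,  0.00000000e+00,
         1.00000000e+00]])}
```

View pics/scene0.png

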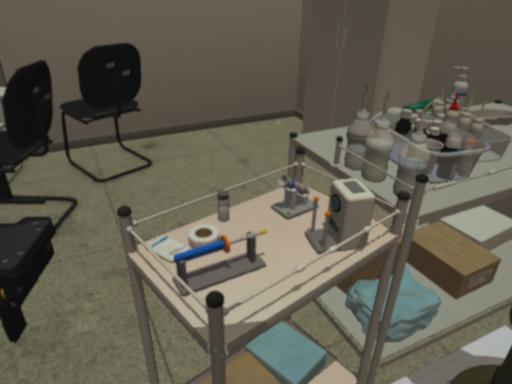

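View pics/top0.png

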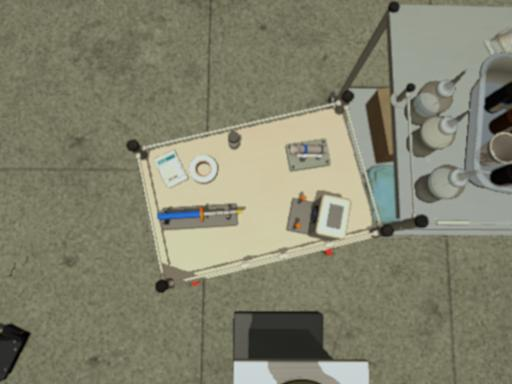

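View pics/wrist0.png

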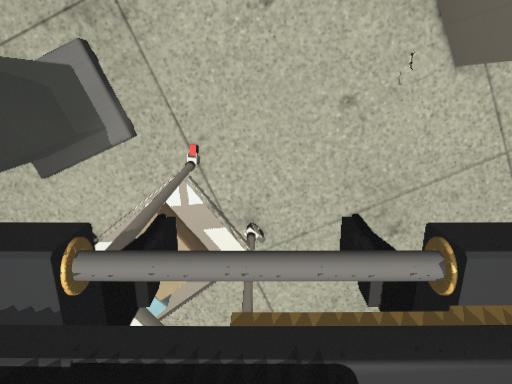

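```bash
cat > h.py <<'E'
import numpy as np, cv2
from scipy.spatial.transform import Rotation as R
from cell import status, vision
def cam(n,obs=None):
    p=vision.camera_params(n); f=192/np.tan(np.radians(p['fovy']/2))
    K=np.array([[f,0,p['cx']],[0,f,p['cy']],[0,0,1]])
    if n=='wrist':
        o=obs or status.get_obs()
        T=np.eye(4);T[:3,:3]=R.from_euler('xyz',o['tool_rot'],degrees=True).as_matrix();T[:3,3]=o['tool_pos']
        T=T@p['tool_from_camera']; return K,p['dist'],T[:3,3],T[:3,:3]
    return K,p['dist'],np.array(p['eye']),R.from_euler('xyz',p['orientation'],degrees=True).as_matrix()
def ray(c,uv):
    K,d,e,M=c
    q=cv2.undistortPoints(np.array(uv,float).reshape(-1,1,2),K,d).reshape(-1,2)
    r=np.c_[q,np.ones(len(q))]@M.T
    return e,r/np.linalg.norm(r,axis=1)[:,None]
def onz(c,uv,z):
    e,r=ray(c,uv); return e+r*((z-e[2])/r[:,2])[:,None]
def proj(c,P):
    K,d,e,M=c
    return cv2.projectPoints((np.atleast_2d(P)-e)@M,np.zeros(3),np.zeros(3),K,d)[0].reshape(-1,2)
def tri(c1,u1,c2,u2):
    e1,r1=ray(c1,u1);e2,r2=ray(c2,u2);r1=r1[0];r2=r2[0]
    A=np.c_[r1,-r2];s=np.linalg.lstsq(A,e2-e1,rcond=None)[0]
    a=e1+s[0]*r1;b=e2+s[1]*r2;return (a+b)/2,np.linalg.norm(a-b)
def shot(n,name,up=1,crop=None):
    o=status.get_obs();c=cam(n,o);im=vision.read_camera(n)
    bgr=cv2.cvtColor(im,cv2.COLOR_RGB2BGR); cv2.imwrite(f'pics/{name}.png',bgr)
    return o,c,bgr
E
python3 - <<'E'
from h import *
np.set_printoptions(precision=4,suppress=True)
t=cam('top');s=cam('scene')
for z,uv in [(0,[[234,147],[170,170],[203,169]]),(.07,[[158,216],[202,213],[240,210]]),(.1,[[303,197],[297,225],[316,209]]),(0.1,[[138,147],[160,285],[341,102],[385,230]]),(.095,[[292,149]])]:
    print(z,onz(t,uv,z))
for a,b in [([[240,210]],[[265,233]]),([[303,197]],[[328,213]]),([[297,225]],[[316,200]])]: print(tri(t,a,s,b))
a=cv2.imread('pics/top0.png')[90:300,120:400];cv2.imwrite('pics/topc.png',cv2.resize(a,None,fx=2.8,fy=2.8,interpolation=cv2.INTER_CUBIC))
a=cv2.imread('pics/scene0.png')[150:310,110:420];cv2.imwrite('pics/scenec.png',cv2.resize(a,None,fx=2.5,fy=2.5,interpolation=cv2.INTER_CUBIC))
E
```

```text
0 [[0.6657 0.1635 0.    ]
 [0.6048 0.3232 0.    ]
 [0.6081 0.2405 0.    ]]
0.07 [[0.4829 0.3341 0.07  ]
 [0.4908 0.233  0.07  ]
 [0.4986 0.1456 0.07  ]]
0.1 [[ 0.5261  0.0038  0.1   ]
 [ 0.4631  0.0179  0.1   ]
 [ 0.4992 -0.0251  0.1   ]]
0.1 [[ 0.638   0.3805  0.1   ]
 [ 0.3298  0.3176  0.1   ]
 [ 0.7512 -0.0882  0.1   ]
 [ 0.4534 -0.1789  0.1   ]]
0.095 [[0.6381 0.0271 0.095 ]]
(array([0.4983, 0.144 , 0.0627]), np.float64(0.0038441123892958336))
(array([ 0.5227, -0.0139,  0.0579]), np.float64(0.029972185559496857))
(array([0.4675, 0.031 , 0.1295]), np.float64(0.022895936884350942))
```

View pics/topc.png

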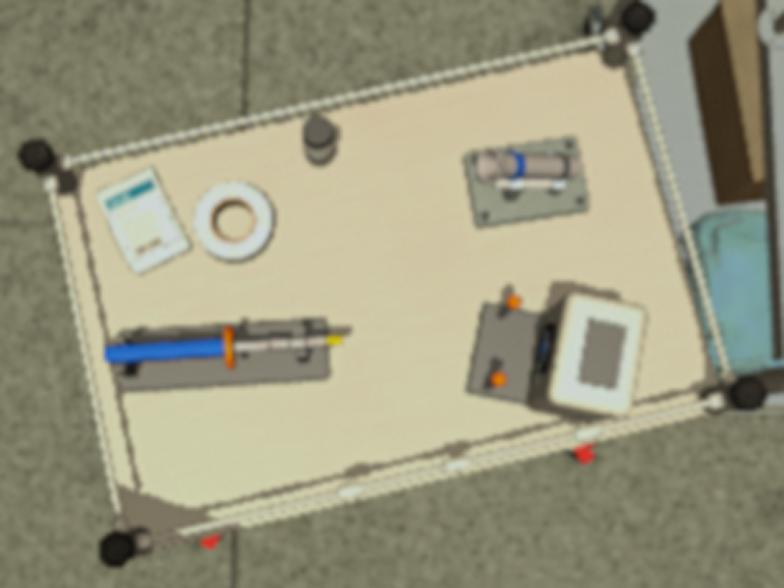

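View pics/scenec.png

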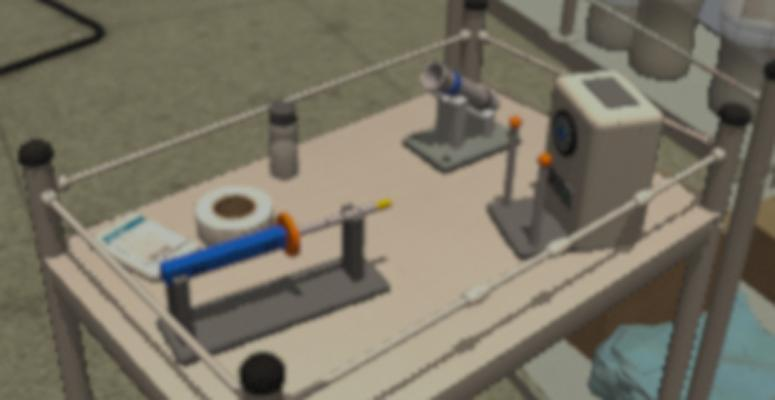

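Run:
```python
from h import *
np.set_printoptions(precision=4,suppress=True)
t=cam('top');s=cam('scene')
for a,b in [([[161,286]],[[216,298]]),([[133,146]],[[125,212]]),([[387,230]],[[404,197]]),([[348,97]],[[300,152]])]: print(tri(t,a,s,b))
```

```text
(array([0.3275, 0.3148, 0.1002]), np.float64(0.0011434224247907064))
(array([0.6411, 0.3929, 0.0965]), np.float64(0.0002515358435535801))
(array([ 0.4535, -0.1861,  0.0932]), np.float64(0.0011134112886777654))
(array([ 0.7668, -0.1057,  0.0938]), np.float64(0.0022921341849817395))
```

Emit:
step_arm(
  series=[
    {"z":0.05},
    {"z":0.1},
    {"z":0.15},
    {"z":0.15,"x":0.227,"y":-0.394,"az":-61.5},
    {"z":0.15,"x":0.227,"y":-0.394,"az":-61.5},
    {"z":0.15,"x":0.227,"y":-0.394,"az":-61.5},
    {"z":0.15,"x":0.227,"y":-0.394,"az":-61.5},
    {"z":0.15,"x":0.227,"y":-0.394,"az":-61.5},
    {"z":0.15,"x":0.227,"y":-0.394,"az":-61.5},
    {"z":0.12,"x":0.227,"y":-0.394,"az":-61.5},
    {"z":0.11,"x":0.227,"y":-0.394,"az":-61.5},
    {"z":0.11,"x":0.227,"y":-0.394,"az":-61.5},
  ],
)

```text
invalid input
```

Emit:
step_arm(
  series=[
    {"ax":0,"ay":0,"az":0,"x":0,"y":0,"z":0.05,"claw":100},
    {"ax":0,"ay":0,"az":0,"x":0,"y":0,"z":0.1,"claw":100},
    {"ax":0,"ay":0,"az":0,"x":0,"y":0,"z":0.15,"claw":100},
    {"ax":0,"ay":0,"az":-61.5,"x":0.227,"y":-0.394,"z":0.15,"claw":100},
    {"ax":0,"ay":0,"az":-61.5,"x":0.227,"y":-0.394,"z":0.15,"claw":100},
    {"ax":0,"ay":0,"az":-61.5,"x":0.227,"y":-0.394,"z":0.15,"claw":100},
    {"ax":0,"ay":0,"az":-61.5,"x":0.227,"y":-0.394,"z":0.15,"claw":100},
    {"ax":0,"ay":0,"az":-61.5,"x":0.227,"y":-0.394,"z":0.15,"claw":100},
    {"ax":0,"ay":0,"az":-61.5,"x":0.227,"y":-0.394,"z":0.15,"claw":100},
    {"ax":0,"ay":0,"az":-61.5,"x":0.227,"y":-0.394,"z":0.15,"claw":100},
    {"ax":0,"ay":0,"az":-61.5,"x":0.227,"y":-0.394,"z":0.11,"claw":100},
    {"ax":0,"ay":0,"az":-61.5,"x":0.227,"y":-0.394,"z":0.11,"claw":100},
  ],
)

```text
time_s: 1.35
tool_pos: [0.4855, 0.2083, 0.3085]
tool_rot: [179.9, -0.1, 94.6]
force: [1.2, -0.1, -0.6]
grip_width: 0.0873
```

Run:
```python
from h import *
o,c,b=shot('wrist','w1'); print(o['tool_pos'],o['tool_rot'],o['qpos'],o['time_s'])
np.save('w1.npy',np.r_[o['tool_pos'],o['tool_rot']])
```

```text
[0.48545542 0.20831192 0.30851989] [ 1.79914386e+02 -5.26447761e-02  9.45732656e+01] [-43.43340347   1.20498909  17.74337732  90.1538923   -0.38557457
  88.59961996 -21.11170373] 1.35
```

View pics/w1.png

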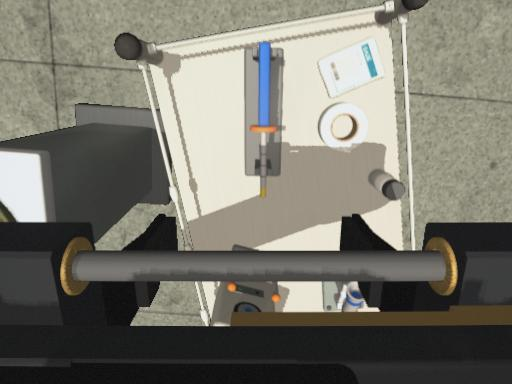

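Emit:
step_arm(
  series=[
    {"ax":0,"ay":0,"az":0,"x":0.05,"y":-0.26,"z":0,"claw":100},
    {"ax":0,"ay":0,"az":0,"x":0.05,"y":-0.26,"z":0,"claw":100},
    {"ax":0,"ay":0,"az":0,"x":0.05,"y":-0.26,"z":0,"claw":100},
    {"ax":0,"ay":0,"az":0,"x":0.05,"y":-0.26,"z":0,"claw":100},
    {"ax":0,"ay":0,"az":0,"x":0.05,"y":-0.26,"z":0,"claw":100},
    {"ax":0,"ay":0,"az":0,"x":0.05,"y":-0.26,"z":0,"claw":100},
    {"ax":0,"ay":0,"az":0,"x":0.05,"y":-0.26,"z":0,"claw":100},
    {"ax":0,"ay":0,"az":0,"x":0.05,"y":-0.26,"z":0,"claw":100},
    {"ax":0,"ay":0,"az":0,"x":0.05,"y":-0.26,"z":0,"claw":100},
  ],
)

```text
time_s: 2.3
tool_pos: [0.5344, -0.0472, 0.3082]
tool_rot: [-180.0, -0.0, 94.8]
force: [0.3, 1.2, -0.9]
grip_width: 0.0873
```

Run:
```python
from h import *
o,c,b=shot('wrist','w2'); print(o['tool_pos'],o['tool_rot'],o['time_s'])
np.save('w2.npy',np.r_[o['tool_pos'],o['tool_rot']])
```

```text
[ 0.53444334 -0.04723826  0.30820542] [-1.79968328e+02 -4.52727856e-02  9.48311064e+01] 2.3
```

Emit:
step_arm(
  series=[
    {"ax":0,"ay":0,"az":0,"x":0.05,"y":0.09,"z":0,"claw":100},
    {"ax":0,"ay":0,"az":0,"x":0.05,"y":0.09,"z":0,"claw":100},
    {"ax":0,"ay":0,"az":0,"x":0.05,"y":0.09,"z":0,"claw":100},
    {"ax":0,"ay":0,"az":0,"x":0.05,"y":0.09,"z":0,"claw":100},
    {"ax":0,"ay":0,"az":0,"x":0.05,"y":0.09,"z":0,"claw":100},
  ],
)

```text
time_s: 2.85
tool_pos: [0.5841, 0.0399, 0.3084]
tool_rot: [-180.0, 0.0, 94.6]
force: [-0.5, 0.3, 0.0]
grip_width: 0.087
```

Run:
```python
from h import *
o,c,b=shot('wrist','w3'); print(o['tool_pos'],o['tool_rot'],o['time_s'])
np.save('w3.npy',np.r_[o['tool_pos'],o['tool_rot']])
```

```text
[0.58412584 0.03994293 0.30841533] [-1.79971978e+02  4.48170030e-02  9.46478746e+01] 2.85
```

View pics/w2.png

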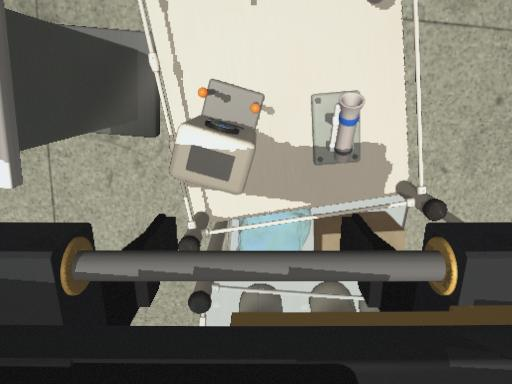

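View pics/w3.png

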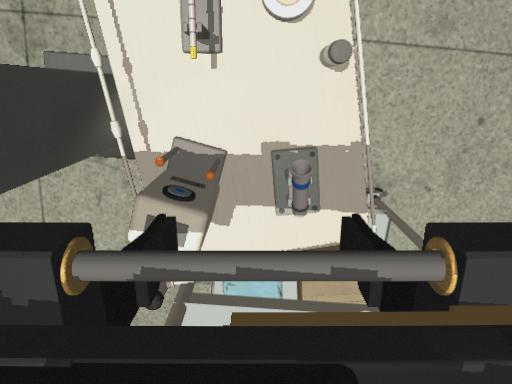

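Run:
```python
from h import *
np.set_printoptions(precision=4,suppress=True)
print(status.get_obs()['tool_pos'])
def comps(im,kind):
    hsv=cv2.cvtColor(im,cv2.COLOR_BGR2HSV);H,S,V=cv2.split(hsv)
    m={'or':(H>4)&(H<16)&(S>170)&(V>110),'bl':(H>100)&(H<125)&(S>130)&(V>50),'ye':(H>=22)&(H<=32)&(S>150)&(V>100)}[kind]
    n,l,st,ce=cv2.connectedComponentsWithStats(m.astype(np.uint8))
    return [(st[i,4],*st[i,:4],*ce[i].round(2)) for i in range(1,n) if st[i,4]>8]
for n in ['w1','w2','w3','top0','scene0']:
    im=cv2.imread(f'pics/{n}.png')
    for k in ('or','bl','ye'): print(n,k,[tuple(float(x) for x in c) for c in comps(im,k)])
for n,(y0,y1,x0,x1) in {'w2':(70,200,290,400),'w3':(130,230,250,350),'w1':(30,210,220,310)}.items():
    a=cv2.imread(f'pics/{n}.png')[y0:y1,x0:x1];k=560/(y1-y0);cv2.imwrite(f'pics/{n}c.png',cv2.resize(a,None,fx=k,fy=k,interpolation=cv2.INTER_CUBIC));print(n,k)
```

```text
[0.5841 0.0391 0.3088]
w1 or [(11.0, 251.0, 127.0, 4.0, 3.0, 252.36, 128.09), (41.0, 228.0, 283.0, 8.0, 8.0, 231.63, 286.05), (33.0, 272.0, 294.0, 8.0, 7.0, 275.55, 296.55)]
w1 bl [(839.0, 259.0, 43.0, 11.0, 82.0, 263.68, 82.06), (35.0, 352.0, 292.0, 8.0, 6.0, 355.4, 294.51), (32.0, 347.0, 296.0, 14.0, 10.0, 352.28, 302.38), (16.0, 245.0, 308.0, 7.0, 3.0, 247.62, 309.25)]
w1 ye [(30.0, 261.0, 189.0, 4.0, 8.0, 262.5, 192.27)]
w2 or [(48.0, 198.0, 88.0, 10.0, 9.0, 202.96, 92.0), (35.0, 251.0, 104.0, 8.0, 8.0, 254.51, 107.37)]
w2 bl [(109.0, 339.0, 115.0, 20.0, 11.0, 347.77, 121.05), (10.0, 218.0, 123.0, 7.0, 3.0, 221.4, 123.9)]
w2 ye []
w3 or [(59.0, 156.0, 157.0, 9.0, 9.0, 159.58, 161.0), (56.0, 206.0, 171.0, 8.0, 9.0, 209.5, 175.0)]
w3 bl [(72.0, 292.0, 179.0, 18.0, 10.0, 300.21, 185.12), (20.0, 175.0, 189.0, 9.0, 3.0, 178.8, 190.0)]
w3 ye [(46.0, 191.0, 47.0, 6.0, 11.0, 193.54, 52.07)]
top0 or [(9.0, 301.0, 196.0, 4.0, 4.0, 302.67, 197.56), (10.0, 200.0, 207.0, 3.0, 4.0, 201.1, 208.5), (10.0, 295.0, 223.0, 5.0, 5.0, 297.1, 225.0)]
top0 bl [(15.0, 304.0, 145.0, 3.0, 8.0, 305.33, 148.73), (247.0, 158.0, 211.0, 41.0, 9.0, 178.04, 214.69)]
top0 ye [(14.0, 237.0, 210.0, 5.0, 3.0, 238.86, 210.93)]
scene0 or [(11.0, 314.0, 197.0, 4.0, 4.0, 315.64, 198.45), (14.0, 326.0, 212.0, 5.0, 4.0, 327.86, 213.71), (26.0, 222.0, 236.0, 8.0, 13.0, 226.5, 242.77)]
scene0 bl [(10.0, 290.0, 181.0, 4.0, 6.0, 292.0, 183.9), (389.0, 175.0, 241.0, 49.0, 23.0, 199.39, 250.91)]
scene0 ye [(13.0, 261.0, 230.0, 5.0, 3.0, 263.0, 231.0)]
w2 4.3076923076923075
w3 5.6
w1 3.111111111111111
```

View pics/w2c.png

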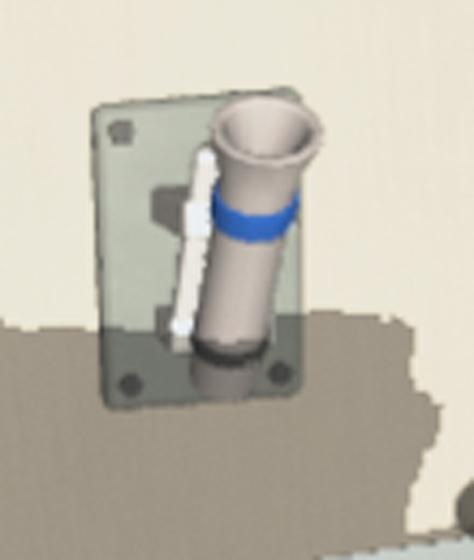

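View pics/w3c.png

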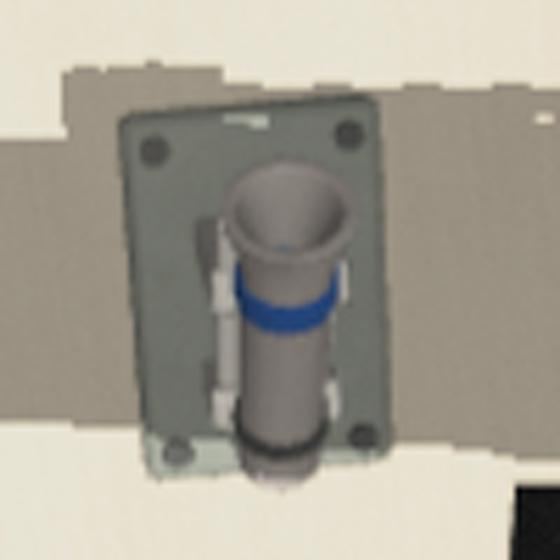

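View pics/w1c.png

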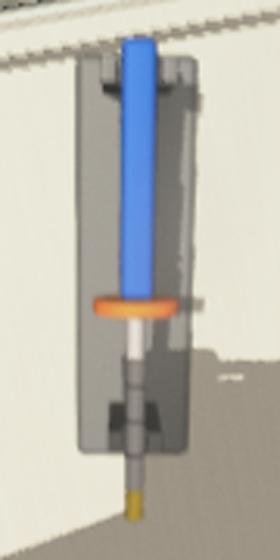

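```bash
cat >> h.py <<'E'
def wc(n):
    v=np.load(n+'.npy');return cam('wrist',{'tool_pos':v[:3],'tool_rot':v[3:]})
def cr(x0,y0,k,P): P=np.array(P,float);return np.c_[x0+(P[:,0]+.5)/k-.5,y0+(P[:,1]+.5)/k-.5]
E
python3 - <<'E'
from h import *
np.set_printoptions(precision=4,suppress=True)
c1,c2,c3,t,s=wc('w1'),wc('w2'),wc('w3'),cam('top'),cam('scene')
print('postR front(low x)',tri(c2,[203,92],c3,[159.6,161]),'other',tri(c2,[254.6,107.4],c3,[209.5,175]), )
print(' top/scene',tri(t,[297.1,225],s,[327.9,213.7]),tri(t,[302.7,197.6],s,[315.6,198.5]))
print('posts t/w2',tri(t,[297.1,225],c2,[203,92]),tri(t,[302.7,197.6],c2,[254.6,107.4]))
print('posts t/w1',tri(t,[297.1,225],c1,[231.6,286]),tri(t,[302.7,197.6],c1,[275.5,296.5]))
print('mouth',tri(c2,[351.3,99.8],c3,[301.2,167.4]), 't', onz(c2,[351.3,99.8],.095),onz(c3,[301.2,167.4],.095))
print('band',tri(c2,[347.8,121],c3,[300.2,185.1]))
for c,P in ((c2,cr(290,70,560/130,[(94,107),(298,88),(303,392),(107,410)])),(c3,cr(250,130,5.6,[(121,115),(378,95),(391,455),(150,478)]))):
    q=onz(c,P,.012)[:,:2];print('plate',q.round(4).tolist(),'ctr',q.mean(0),'yaw',[np.degrees(np.arctan2(*(b-a)[::-1])) for a,b in ((q[0],q[3]),(q[1],q[2]))],'sides',[np.linalg.norm(q[i]-q[i-3]) for i in range(4)])
print('tip w3/w1 ',tri(c1,[262.6,195.5],c3,[193.2,57]))
print('yellow t/s',tri(t,[238.9,210.9],s,[263,231]))
print('collar t/s',tri(t,[201.6,212.8],s,[226.5,242.8]))
P=cr(220,30,560/180,[(139,40),(137,298),(134,519),(136,307)])
print(P); print('rod w1 @.078 handle', onz(c1,P[:2],.078),'@.07',onz(c1,P[2:],.07))
E
```

```text
postR front(low x) (array([0.4645, 0.0178, 0.0974]), np.float64(0.0006380257741135952)) other (array([0.5264, 0.005 , 0.0972]), np.float64(0.00021171338495615204))
 top/scene (array([0.4627, 0.0163, 0.0963]), np.float64(0.002213224250367897)) (array([0.5252, 0.0041, 0.0969]), np.float64(3.173275078559561e-05))
posts t/w2 (array([0.4638, 0.0171, 0.0921]), np.float64(0.0008330116363130383)) (array([0.5259, 0.0043, 0.0939]), np.float64(0.0014583748741767981))
posts t/w1 (array([0.4641, 0.017 , 0.0955]), np.float64(0.0014598981717642463)) (array([0.5265, 0.0035, 0.0934]), np.float64(0.0016965846548412955))
mouth (array([0.6399, 0.0235, 0.0944]), np.float64(0.0003087846505231322)) t [[0.6395 0.0235 0.095 ]] [[0.6399 0.0235 0.095 ]]
band (array([ 0.6427, -0.0024,  0.0839]), np.float64(0.0008214092664504494))
plate [[0.6047, 0.0251], [0.6708, 0.037], [0.6894, -0.0639], [0.6222, -0.0761]] ctr [ 0.6468 -0.0195] yaw [np.float64(-80.18851300559794), np.float64(-79.58520072799554)] sides [np.float64(0.06718174562870605), np.float64(0.10256661917827299), np.float64(0.06826278702459512), np.float64(0.10272133147901043)]
plate [[0.6051, 0.0272], [0.6723, 0.0381], [0.689, -0.0623], [0.6226, -0.0746]] ctr [ 0.6472 -0.0179] yaw [np.float64(-80.22191816885396), np.float64(-80.5351633063699)] sides [np.float64(0.06809196368648388), np.float64(0.10180324227452844), np.float64(0.0675369040498783), np.float64(0.10332435554182004)]
tip w3/w1  (array([0.4975, 0.1442, 0.0725]), np.float64(0.00026495265292512244))
yellow t/s (array([0.4964, 0.1479, 0.0697]), np.float64(0.0004252242846133568))
collar t/s (array([0.4904, 0.2323, 0.0701]), np.float64(0.0036332250296288128))
[[264.3393  42.5179]
 [263.6964 125.4464]
 [262.7321 196.4821]
 [263.375  128.3393]]
rod w1 @.078 handle [[0.4836 0.3354 0.078 ]
 [0.491  0.2384 0.078 ]] @.07 [[0.498  0.142  0.07  ]
 [0.4911 0.2339 0.07  ]]
```

Emit:
step_arm(
  series=[
    {"ax":0,"ay":0,"az":-0.4,"x":-0.1,"y":0.25,"z":0,"claw":100},
    {"ax":0,"ay":0,"az":-0.4,"x":-0.1,"y":0.25,"z":0,"claw":100},
    {"ax":0,"ay":0,"az":-0.4,"x":-0.1,"y":0.25,"z":0,"claw":100},
    {"ax":0,"ay":0,"az":-0.4,"x":-0.1,"y":0.25,"z":-0.03,"claw":100},
    {"ax":0,"ay":0,"az":-0.4,"x":-0.1,"y":0.25,"z":-0.08,"claw":100},
    {"ax":0,"ay":0,"az":-0.4,"x":-0.1,"y":0.25,"z":-0.13,"claw":100},
    {"ax":0,"ay":0,"az":-0.4,"x":-0.1,"y":0.25,"z":-0.17,"claw":100},
    {"ax":0,"ay":0,"az":-0.4,"x":-0.1,"y":0.25,"z":-0.17,"claw":100},
    {"ax":0,"ay":0,"az":-0.4,"x":-0.1,"y":0.25,"z":-0.17,"claw":100},
    {"ax":0,"ay":0,"az":-0.4,"x":-0.1,"y":0.25,"z":-0.17,"claw":100},
    {"ax":0,"ay":0,"az":-0.4,"x":-0.1,"y":0.25,"z":-0.17,"claw":100},
  ],
)

```text
time_s: 4.0
tool_pos: [0.4867, 0.2899, 0.1414]
tool_rot: [179.8, -0.1, 94.1]
force: [0.1, 1.0, -0.2]
grip_width: 0.0871
```

Run:
```python
from h import *
o,c,b=shot('wrist','w4'); print(o['tool_pos'],o['tool_rot'],o['time_s'])
np.save('w4.npy',np.r_[o['tool_pos'],o['tool_rot']])
print(status.get_obs()['tool_pos'])
```

```text
[0.48666135 0.28992063 0.14139674] [ 1.79762634e+02 -1.29177019e-01  9.41079249e+01] 4.0
[0.48660363 0.29009543 0.14136368]
```

View pics/w4.png

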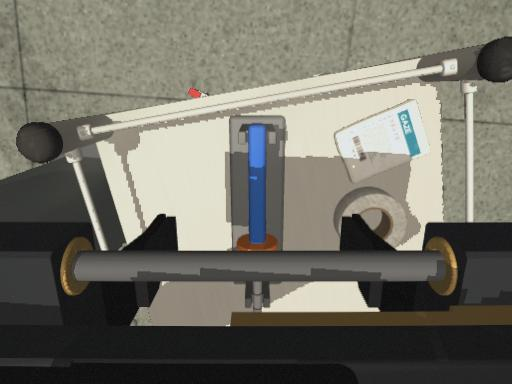

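Run:
```python
from h import *
np.set_printoptions(precision=4,suppress=True)
im=cv2.imread('pics/w4.png');H,S,V=cv2.split(cv2.cvtColor(im,cv2.COLOR_BGR2HSV))
m=((H>100)&(H<125)&(S>130)&(V>50)).astype(np.uint8)
n,l,st,ce=cv2.connectedComponentsWithStats(m);i=1+np.argmax(st[1:,4]);print(st[i])
rows=[140,160,180,200,220];P=[]
for r in rows:
    xs=np.where(l[r]==i)[0];print(r,xs.min(),xs.max());P.append([(xs.min()+xs.max())/2,r])
c=wc('w4')
q=onz(c,P,.078);print(q)
print('rear end',onz(c,[P[0][0],st[i,1]-.5],.078),'width',np.linalg.norm(np.diff(onz(c,[[249.5,180],[267,180]],.078),axis=0)))
a,b=np.polyfit(q[:,1],q[:,0],1);print('heading',np.degrees(np.arctan2(-1,-a)),'x at y=.2834',a*.2834+b)
c1=wc('w1');print('rear tri',tri(c1,[264.3,42.3],c,[257,st[i,1]-.3]))
```

```text
[ 248  125   18  118 1894]
140 249 264
160 249 265
180 249 264
200 249 264
220 249 264
[[0.4836 0.3264 0.078 ]
 [0.4851 0.3108 0.078 ]
 [0.4859 0.2947 0.078 ]
 [0.487  0.278  0.078 ]
 [0.4883 0.2608 0.078 ]]
rear end [[0.4828 0.3382 0.078 ]] width 0.013861147948112237
heading -86.09789114832569 x at y=.2834 0.4867190735632837
rear tri (array([0.4834, 0.337 , 0.0677]), np.float64(0.0003038504758459494))
```

Emit:
step_arm(
  series=[
    {"ax":0.2,"ay":0,"az":0,"x":0,"y":-0.008,"z":-0.02,"claw":100},
    {"ax":0.2,"ay":0,"az":0,"x":0,"y":-0.008,"z":-0.05,"claw":100},
    {"ax":0.2,"ay":0,"az":0,"x":0,"y":-0.008,"z":-0.075,"claw":100},
    {"ax":0.2,"ay":0,"az":0,"x":0,"y":-0.008,"z":-0.083,"claw":100},
    {"ax":0.2,"ay":0,"az":0,"x":0,"y":-0.008,"z":-0.083,"claw":100},
    {"ax":0.2,"ay":0,"az":0,"x":0,"y":-0.008,"z":-0.083,"claw":100},
    {"ax":0.2,"ay":0,"az":0,"x":0,"y":-0.008,"z":-0.083,"claw":100},
  ],
)

```text
time_s: 4.75
tool_pos: [0.4858, 0.283, 0.0574]
tool_rot: [179.8, -0.3, 94.2]
force: [-0.2, -1.1, -0.1]
grip_width: 0.0873
```

Emit:
step_arm(
  squeeze=40,
  series=[
    {"ax":0,"ay":0,"az":0,"x":0,"y":0,"z":0,"claw":0},
    {"ax":0,"ay":0,"az":0,"x":0,"y":0,"z":0,"claw":0},
    {"ax":0,"ay":0,"az":0,"x":0,"y":0,"z":0,"claw":0},
    {"ax":0,"ay":0,"az":0,"x":0,"y":0,"z":0,"claw":0},
    {"ax":0,"ay":0,"az":0,"x":0,"y":0,"z":0,"claw":0},
    {"ax":0,"ay":0,"az":0,"x":0,"y":0,"z":0,"claw":0},
    {"ax":0,"ay":0,"az":0,"x":0,"y":0,"z":0,"claw":0},
    {"ax":0,"ay":0,"az":0,"x":0,"y":0,"z":0,"claw":0},
    {"ax":0,"ay":0,"az":0,"x":0,"y":0,"z":0,"claw":0},
    {"ax":0,"ay":0,"az":0,"x":0,"y":0,"z":0,"claw":0},
  ],
)

```text
time_s: 5.75
tool_pos: [0.4845, 0.2821, 0.0555]
tool_rot: [180.0, -0.2, 94.2]
force: [0.7, 0.3, -0.4]
grip_width: 0.0145
```

Emit:
step_arm(
  series=[
    {"ax":0,"ay":0,"az":0,"x":0,"y":0,"z":0.02,"claw":0},
    {"ax":0,"ay":0,"az":0,"x":0,"y":0,"z":0.05,"claw":0},
    {"ax":0,"ay":0,"az":0,"x":0,"y":0,"z":0.1,"claw":0},
    {"ax":0,"ay":0,"az":0,"x":0,"y":0,"z":0.15,"claw":0},
    {"ax":0,"ay":0,"az":0,"x":0,"y":0,"z":0.18,"claw":0},
    {"ax":0,"ay":0,"az":0,"x":0,"y":0,"z":0.18,"claw":0},
    {"ax":0,"ay":0,"az":0,"x":0,"y":0,"z":0.18,"claw":0},
    {"ax":0,"ay":0,"az":0,"x":0,"y":0,"z":0.18,"claw":0},
    {"ax":0,"ay":0,"az":0,"x":0,"y":0,"z":0.18,"claw":0},
    {"ax":0,"ay":0,"az":0,"x":0,"y":0,"z":0.18,"claw":0},
  ],
)

```text
time_s: 6.75
tool_pos: [0.4839, 0.2818, 0.2341]
tool_rot: [-179.9, -0.1, 94.2]
force: [0.8, -0.3, 0.2]
grip_width: 0.0005
```

Run:
```python
from h import *
o=status.get_obs();print({k:o[k] for k in ('time_s','tool_pos','tool_rot','grip_width','force')})
np.save('g1.npy',np.r_[o['tool_pos'],o['tool_rot']])
ims=[]
for n,y0,x0 in (('top',120,120),('scene',120,120),('wrist',0,140)):
    _,c,b=shot(n,n+'_g1'); ims.append(cv2.resize(b[y0:y0+180,x0:x0+220],None,fx=3,fy=3,interpolation=cv2.INTER_CUBIC)); cv2.imwrite(f'pics/{n}_g1c.png',ims[-1])
```

```text
{'time_s': 6.75, 'tool_pos': array([0.48394874, 0.28178683, 0.23407652]), 'tool_rot': array([-1.79902653e+02, -1.13827425e-01,  9.42205307e+01]), 'grip_width': 0.0004948669589361226, 'force': array([ 0.77380684, -0.31556324,  0.21163277])}
```

View pics/top_g1c.png

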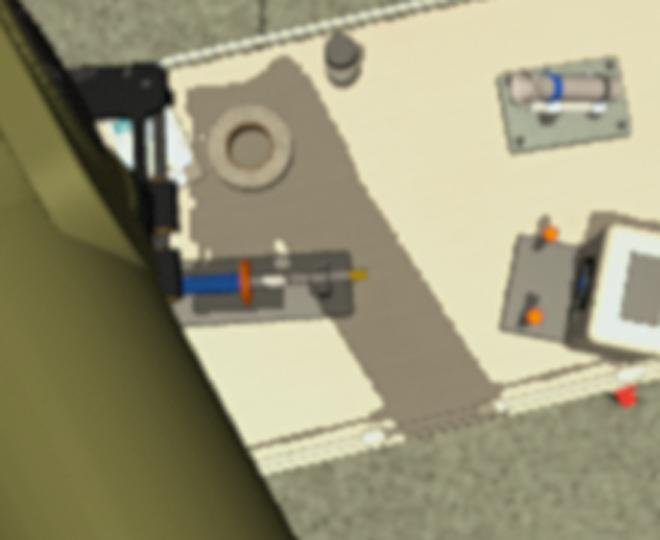

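View pics/scene_g1c.png

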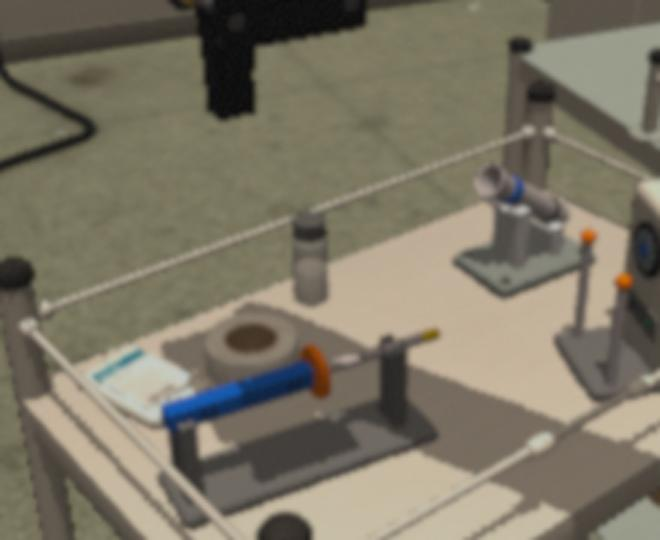

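View pics/wrist_g1.png

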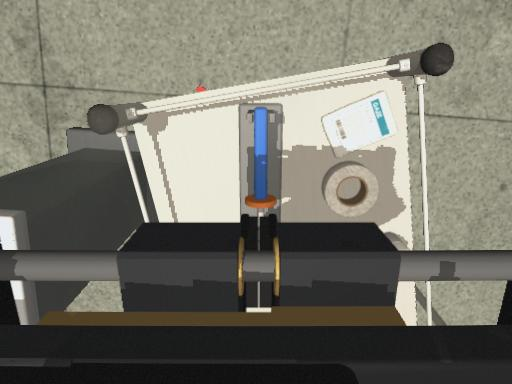

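Run:
```python
from h import *
np.set_printoptions(precision=4,suppress=True)
im=cv2.imread('pics/wrist_g1.png');H,S,V=cv2.split(cv2.cvtColor(im,cv2.COLOR_BGR2HSV))
m=((H>100)&(H<125)&(S>130)&(V>50)).astype(np.uint8)
n,l,st,ce=cv2.connectedComponentsWithStats(m);i=1+np.argmax(st[1:,4]);print(st[i])
P=[]
for r in range(115,190,10):
    xs=np.where(l[r]==i)[0];P.append([(xs.min()+xs.max())/2,r])
c=wc('g1');q=onz(c,P,.078)
a,b=np.polyfit(q[:,1],q[:,0],1);print('heading',np.degrees(np.arctan2(-1,-a)),'x at y=.2834',a*.2834+b)
print('rear',onz(c,[[260.5,st[i,1]-.5]],.078),'front',onz(c,[[260.5,st[i,1]+st[i,3]-.5]],.078))
```

```text
[ 255  108   12   91 1082]
heading -85.69288466891638 x at y=.2834 0.486608060364669
rear [[0.4826 0.3378 0.078 ]] front [[0.49   0.2402 0.078 ]]
```

Emit:
step_arm(
  series=[
    {"ax":0,"ay":0,"az":0,"x":0.0025,"y":0,"z":-0.03,"claw":60},
    {"ax":0,"ay":0,"az":0,"x":0.0025,"y":0,"z":-0.06,"claw":60},
    {"ax":0,"ay":0,"az":0,"x":0.0025,"y":0,"z":-0.08,"claw":60},
    {"ax":0,"ay":0,"az":0,"x":0.0025,"y":0,"z":-0.09,"claw":60},
    {"ax":0,"ay":0,"az":0,"x":0.0025,"y":0,"z":-0.09,"claw":60},
    {"ax":0,"ay":0,"az":0,"x":0.0025,"y":0,"z":-0.09,"claw":60},
    {"ax":0,"ay":0,"az":0,"x":0.0025,"y":0,"z":-0.09,"claw":60},
    {"ax":0,"ay":0,"az":0,"x":0.0025,"y":0,"z":-0.09,"claw":60},
  ],
)

```text
time_s: 7.7
tool_pos: [0.4878, 0.2826, 0.1468]
tool_rot: [179.9, -0.3, 94.2]
force: [-0.2, 0.4, -0.1]
grip_width: 0.0505
```

Emit:
step_arm(
  series=[
    {"ax":0,"ay":0,"az":0,"x":0,"y":0,"z":-0.03,"claw":60},
    {"ax":0,"ay":0,"az":0,"x":0,"y":0,"z":-0.06,"claw":60},
    {"ax":0,"ay":0,"az":0,"x":0,"y":0,"z":-0.08,"claw":60},
    {"ax":0,"ay":0,"az":0,"x":0,"y":0,"z":-0.089,"claw":60},
    {"ax":0,"ay":0,"az":0,"x":0,"y":0,"z":-0.089,"claw":60},
    {"ax":0,"ay":0,"az":0,"x":0,"y":0,"z":-0.089,"claw":60},
    {"ax":0,"ay":0,"az":0,"x":0,"y":0,"z":-0.089,"claw":40},
    {"ax":0,"ay":0,"az":0,"x":0,"y":0,"z":-0.089,"claw":25},
  ],
)

```text
time_s: 8.5
tool_pos: [0.4878, 0.2827, 0.0578]
tool_rot: [179.9, -0.3, 94.2]
force: [0.3, 0.3, 0.5]
grip_width: 0.043
```

Emit:
step_arm(
  squeeze=40,
  series=[
    {"ax":0,"ay":0,"az":0,"x":0,"y":0,"z":0,"claw":0},
    {"ax":0,"ay":0,"az":0,"x":0,"y":0,"z":0,"claw":0},
    {"ax":0,"ay":0,"az":0,"x":0,"y":0,"z":0,"claw":0},
    {"ax":0,"ay":0,"az":0,"x":0,"y":0,"z":0,"claw":0},
    {"ax":0,"ay":0,"az":0,"x":0,"y":0,"z":0,"claw":0},
    {"ax":0,"ay":0,"az":0,"x":0,"y":0,"z":0,"claw":0},
    {"ax":0,"ay":0,"az":0,"x":0,"y":0,"z":0,"claw":0},
    {"ax":0,"ay":0,"az":0,"x":0,"y":0,"z":0,"claw":0},
  ],
)

```text
time_s: 9.3
tool_pos: [0.487, 0.2821, 0.0565]
tool_rot: [180.0, -0.2, 94.2]
force: [0.3, 0.1, -0.9]
grip_width: 0.0006
```

Run:
```python
from h import *
for n,y0,x0 in (('top',120,120),('scene',160,130),('wrist',0,140)):
    _,c,b=shot(n,n+'_g2'); cv2.imwrite(f'pics/{n}_g2c.png',cv2.resize(b[y0:y0+160,x0:x0+200],None,fx=4,fy=3.7,interpolation=cv2.INTER_CUBIC))
```

```text
(no output)
```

View pics/scene_g2c.png

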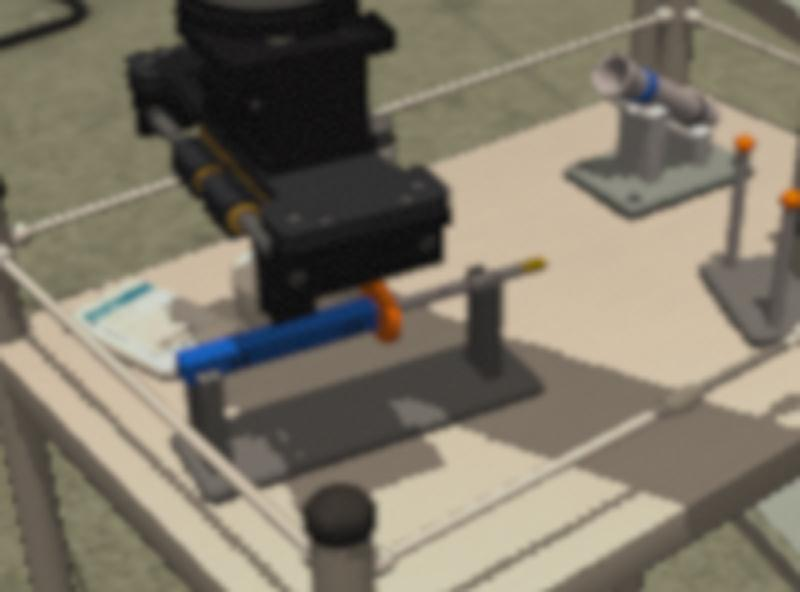

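View pics/wrist_g2.png

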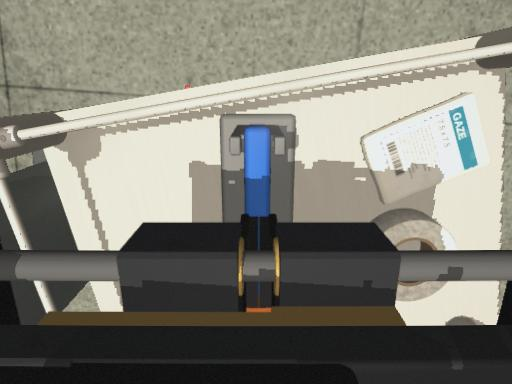

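View pics/top_g2.png

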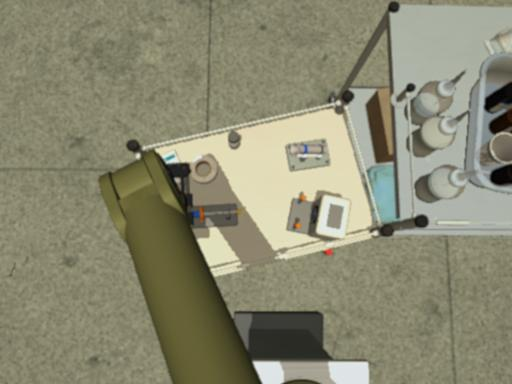

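Run:
```python
from h import *
np.set_printoptions(precision=4,suppress=True)
o=status.get_obs();print(o['tool_pos'],o['grip_width'],o['force'])
s=cam('scene');p=o['tool_pos']
for dz in (-.008,0,.011,.03,.06): print(dz,proj(s,p+[0,0,dz]))
b=cv2.imread('pics/scene_g2.png')
for dz in (-.008,.011):
    for dx in (0,): 
        q=proj(s,p+[dx,0,dz])[0]; cv2.circle(b,tuple(int(round(v)) for v in q),1,(0,255,0) if dz<0 else (255,255,255),-1)
cv2.imwrite('pics/sg2m.png',cv2.resize(b[210:270,165:250],None,fx=9,fy=9,interpolation=cv2.INTER_CUBIC))
```

```text
[0.487  0.2822 0.0565] 0.0002905171114505179 [0.3516 0.0405 0.3598]
-0.008 [[202.3954 259.2013]]
0 [[202.1801 255.8837]]
0.011 [[201.8807 251.2635]]
0.03 [[201.354  243.1197]]
0.06 [[200.4975 229.8235]]
```

View pics/sg2m.png

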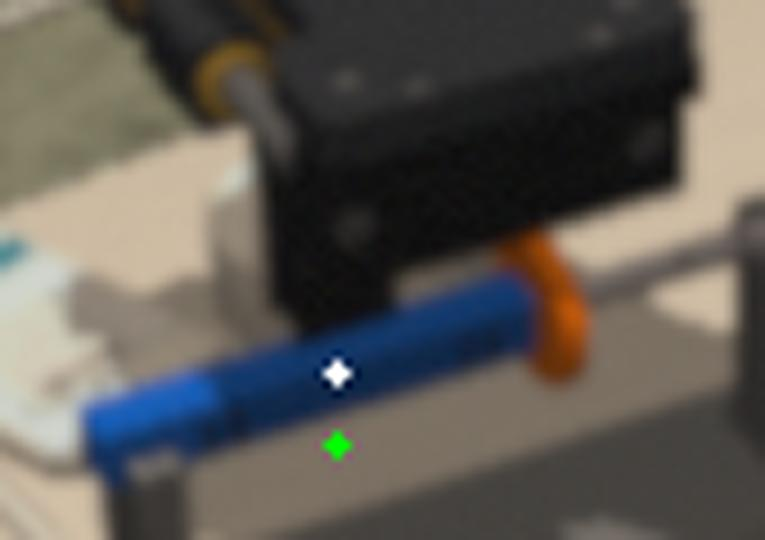

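Run:
```python
from h import *
np.set_printoptions(precision=4,suppress=True)
o=status.get_obs();c=cam('wrist',o);p=o['tool_pos']
M=R.from_euler('xyz',o['tool_rot'],degrees=True).as_matrix()
for t in ([0,0,-.011],[0,0,.008],[.0095,0,.008],[.0095,.022,.008],[.0095,0,-.021],[0,0,-.021],[0.0095,0,-.05]): print(t,proj(c,p+M@np.array(t)))
for n in('wrist_g2','wrist_g1','w4'):
    b=cv2.imread(f'pics/{n}.png');cv2.imwrite(f'pics/{n}z.png',cv2.resize(b[190:330,160:360],None,fx=4,fy=4,interpolation=cv2.INTER_CUBIC))
```

```text
[0, 0, -0.011] [[257.1201 222.115 ]]
[0, 0, 0.008] [[257.2076 210.4481]]
[0.0095, 0, 0.008] [[257.1984 196.2386]]
[0.0095, 0.022, 0.008] [[292.2582 196.2401]]
[0.0095, 0, -0.021] [[257.0542 213.0563]]
[0, 0, -0.021] [[257.067  229.1908]]
[0.0095, 0, -0.05] [[256.8574 236.0251]]
```

View pics/wrist_g2z.png

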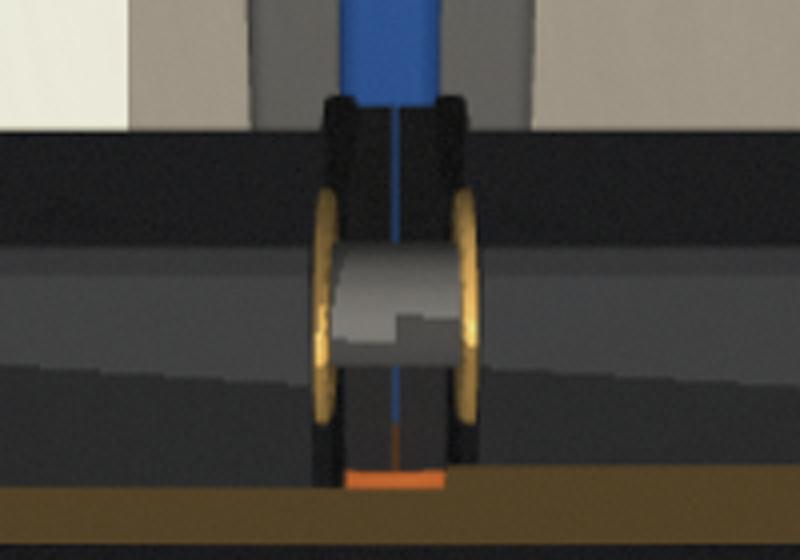

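View pics/wrist_g1z.png

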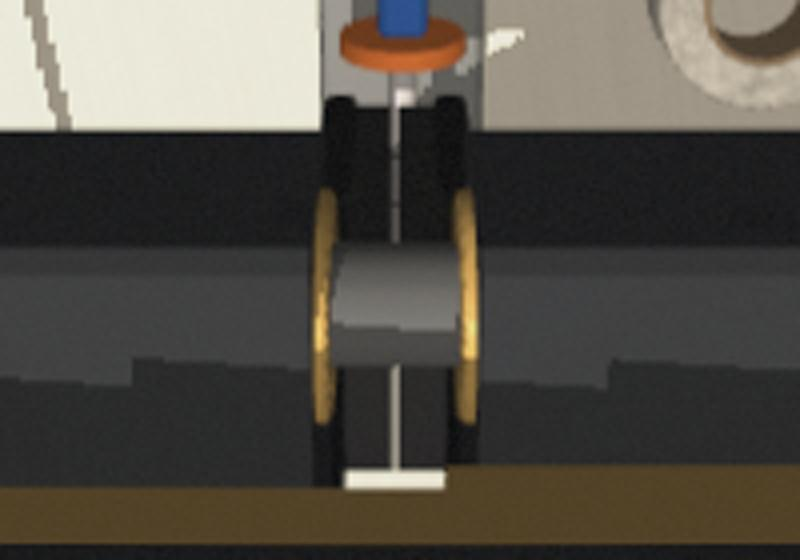

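Emit:
step_arm(
  series=[
    {"ax":0,"ay":0,"az":0,"x":0,"y":0,"z":0.015,"claw":60},
    {"ax":0,"ay":0,"az":0,"x":0,"y":0,"z":0.015,"claw":60},
    {"ax":0,"ay":0,"az":0,"x":0,"y":0,"z":0.015,"claw":60},
    {"ax":0,"ay":0,"az":0,"x":0,"y":0,"z":0.015,"claw":60},
    {"ax":0,"ay":0,"az":0,"x":0,"y":0,"z":0.015,"claw":60},
    {"ax":0,"ay":0,"az":0,"x":0,"y":0,"z":0.015,"claw":60},
    {"ax":0,"ay":0,"az":0,"x":0,"y":0,"z":0.0,"claw":60},
    {"ax":0,"ay":0,"az":0,"x":0,"y":0,"z":-0.015,"claw":60},
    {"ax":0,"ay":0,"az":0,"x":0,"y":0,"z":-0.027,"claw":60},
    {"ax":0,"ay":0,"az":0,"x":0,"y":0,"z":-0.027,"claw":60},
    {"ax":0,"ay":0,"az":0,"x":0,"y":0,"z":-0.027,"claw":60},
    {"ax":0,"ay":0,"az":0,"x":0,"y":0,"z":-0.027,"claw":60},
  ],
)

```text
time_s: 10.65
tool_pos: [0.4874, 0.2823, 0.0298]
tool_rot: [179.9, -0.2, 94.2]
force: [0.0, 0.2, 0.2]
grip_width: 0.0522
```

Run:
```python
from h import *
o=status.get_obs();print(o['tool_pos'],o['grip_width'],o['force'])
for n,y0,x0 in (('scene',160,130),('wrist',100,160)):
    _,c,b=shot(n,n+'_g3'); cv2.imwrite(f'pics/{n}_g3c.png',cv2.resize(b[y0:y0+150,x0:x0+200],None,fx=4,fy=4,interpolation=cv2.INTER_CUBIC))
```

```text
[0.48744996 0.2823281  0.02982841] 0.052220242736324876 [0.04555688 0.21469652 0.21996952]
```

View pics/scene_g3c.png

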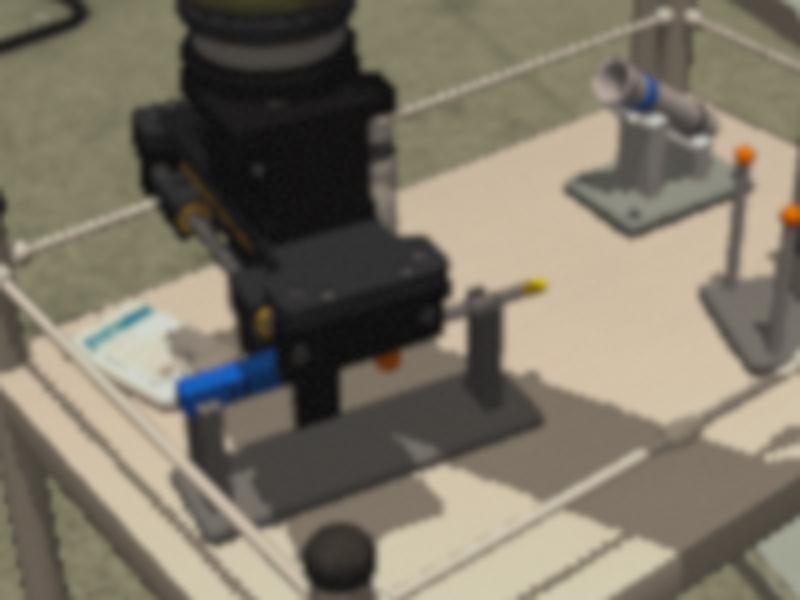

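View pics/wrist_g3c.png

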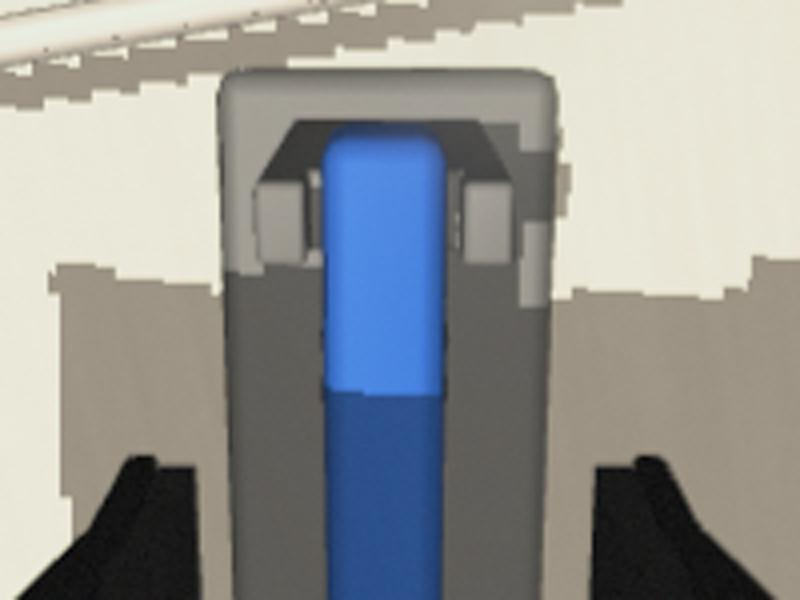

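Emit:
step_arm(
  squeeze=45,
  series=[
    {"ax":0,"ay":0,"az":0,"x":0,"y":0,"z":0,"claw":0},
    {"ax":0,"ay":0,"az":0,"x":0,"y":0,"z":0,"claw":0},
    {"ax":0,"ay":0,"az":0,"x":0,"y":0,"z":0,"claw":0},
    {"ax":0,"ay":0,"az":0,"x":0,"y":0,"z":0,"claw":0},
    {"ax":0,"ay":0,"az":0,"x":0,"y":0,"z":0,"claw":0},
    {"ax":0,"ay":0,"az":0,"x":0,"y":0,"z":0,"claw":0},
    {"ax":0,"ay":0,"az":0,"x":0,"y":0,"z":0,"claw":0},
    {"ax":0,"ay":0,"az":0,"x":0,"y":0,"z":0,"claw":0},
    {"ax":0,"ay":0,"az":0,"x":0,"y":0,"z":0,"claw":0},
  ],
)

```text
time_s: 11.65
tool_pos: [0.487, 0.2821, 0.0295]
tool_rot: [180.0, -0.2, 94.2]
force: [-0.1, -0.1, -0.3]
grip_width: 0.0133
```

Held at 13.3 mm. Lift.

Emit:
step_arm(
  series=[
    {"ax":0,"ay":0,"az":0,"x":0,"y":0,"z":0.01,"claw":0},
    {"ax":0,"ay":0,"az":0,"x":0,"y":0,"z":0.03,"claw":0},
    {"ax":0,"ay":0,"az":0,"x":0,"y":0,"z":0.06,"claw":0},
    {"ax":0,"ay":0,"az":0,"x":0,"y":0,"z":0.1,"claw":0},
    {"ax":0,"ay":0,"az":0,"x":0,"y":0,"z":0.13,"claw":0},
    {"ax":0,"ay":0,"az":0,"x":0,"y":0,"z":0.15,"claw":0},
    {"ax":0,"ay":0,"az":0,"x":0,"y":0,"z":0.15,"claw":0},
    {"ax":0,"ay":0,"az":0,"x":0,"y":0,"z":0.15,"claw":0},
    {"ax":0,"ay":0,"az":0,"x":0,"y":0,"z":0.15,"claw":0},
  ],
)

```text
time_s: 12.55
tool_pos: [0.4861, 0.2816, 0.178]
tool_rot: [-179.9, -0.1, 94.2]
force: [-0.3, 0.3, -1.3]
grip_width: 0.0137
```

Run:
```python
from h import *
np.set_printoptions(precision=4,suppress=True)
o=status.get_obs();print(o['tool_pos'],o['tool_rot'],o['grip_width'],o['force'],o['time_s'])
np.save('g4.npy',np.r_[o['tool_pos'],o['tool_rot']])
for n,y0,x0 in (('top',150,130),('scene',130,130)):
    _,c,b=shot(n,n+'_g4'); cv2.imwrite(f'pics/{n}_g4c.png',cv2.resize(b[y0:y0+140,x0:x0+200],None,fx=4,fy=4,interpolation=cv2.INTER_CUBIC))
```

```text
[0.4861 0.2816 0.178 ] [-179.8917   -0.1189   94.2181] 0.013668350074603066 [-0.3356  0.3183 -1.2684] 12.55
```

View pics/top_g4c.png

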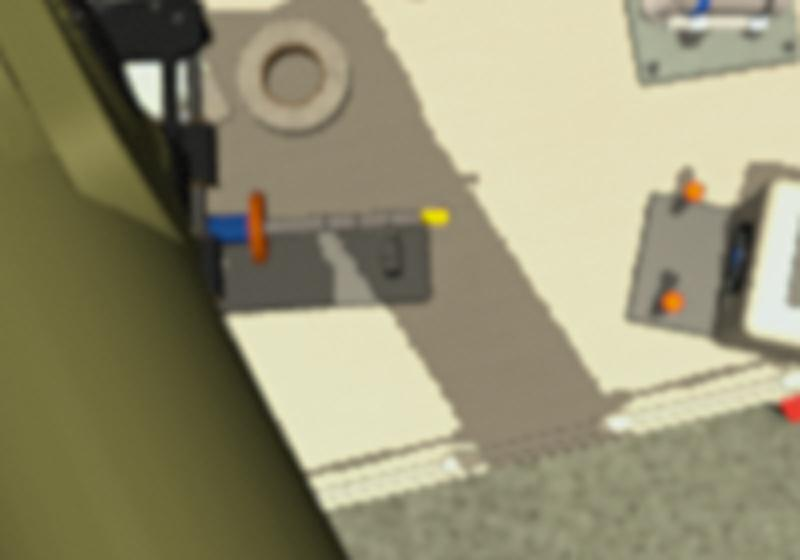

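View pics/scene_g4c.png

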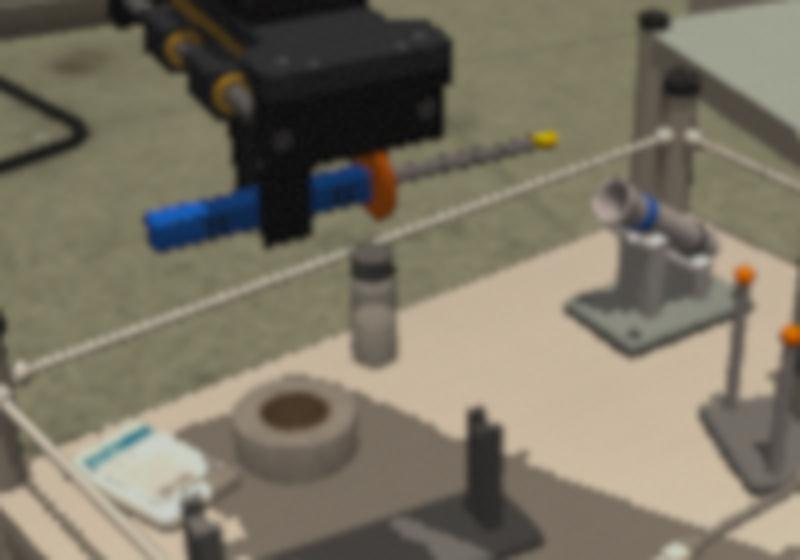

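```bash
cat > plan.py <<'E'
from h import *
np.set_printoptions(precision=4,suppress=True)
def T(p,Rm): M=np.eye(4);M[:3,:3]=Rm;M[:3,3]=p;return M
def toolT(v): return T(v[:3],R.from_euler('xyz',v[3:],degrees=True).as_matrix())
def rodR(head,pitch):  # head deg, pitch down deg
    return (R.from_euler('z',head,degrees=True)*R.from_euler('y',pitch,degrees=True)).as_matrix()
E
python3 - <<'E'
from plan import *
t,s=cam('top'),cam('scene')
tip=tri(t,[241.6,203.6],s,[269.1,164.1]);col=tri(t,[195.5,206.5],s,[225.4,175.9]);print('tip',tip,'collar',col)
v=np.load('g4.npy');A=toolT(v)
q=np.linalg.inv(A)
print('tip tool',(q@np.r_[tip[0],1])[:3],'col',(q@np.r_[col[0],1])[:3],'len',np.linalg.norm(tip[0]-col[0]))
d=tip[0]-col[0];print('head',np.degrees(np.arctan2(d[1],d[0])),'pitch',np.degrees(np.arctan2(d[2],np.hypot(d[0],d[1]))))
print('at-rest rod in tool', (np.linalg.inv(toolT(np.r_[.487,.2821,.0295,180,-.2,94.2]))@np.array([.4908,.2328,.07,1]))[:3])
E
```

```text
tip (array([0.4956, 0.1402, 0.2182]), np.float64(0.0011741445377568488)) collar (array([0.4893, 0.2306, 0.2152]), np.float64(0.0016366499038194325))
tip tool [-0.1416 -0.001  -0.0405] col [-0.051  -0.0006 -0.0373] len 0.0906324685971059
head -86.00646907560451 pitch 1.904116113863495
at-rest rod in tool [-0.0493  0.0002 -0.0407]
```

```bash
cat >> plan.py <<'E'
TR=T([-.05,-.0003,-.0402],np.array([[-1,0,0],[0,1,0],[0,0,-1.]]).T)  # rod in tool
mouth=np.array([.6398,.0235,.0947]);CH=-80.1
def delta(cur,rodpos,head,pitch):
    G=T(rodpos,rodR(head,pitch))@np.linalg.inv(TR);C=toolT(cur)
    return G[:3,3]-C[:3,3], np.degrees(R.from_matrix(G[:3,:3]@C[:3,:3].T).as_rotvec())
def now():
    o=status.get_obs();return np.r_[o['tool_pos'],o['tool_rot']]
E
python3 - <<'E'
from plan import *
dc=rodR(CH,35)[:,0];print(dc)
print(delta(now(),mouth-.13*dc,CH,35), now())
E
```

```text
[ 0.1408 -0.807  -0.5736]
(array([ 0.1246, -0.0901, -0.0129]), array([34.6568,  4.1796,  5.4667])) [   0.4862    0.2816    0.1779 -179.8843   -0.106    94.2212]
```

Emit:
step_arm(
  series=[
    {"ax":6,"ay":0.7,"az":0.9,"x":0.02,"y":0.0,"z":0.03,"claw":0},
    {"ax":12,"ay":1.4,"az":1.8,"x":0.05,"y":-0.02,"z":0.05,"claw":0},
    {"ax":18,"ay":2.1,"az":2.8,"x":0.08,"y":-0.04,"z":0.05,"claw":0},
    {"ax":24,"ay":2.9,"az":3.8,"x":0.11,"y":-0.06,"z":0.04,"claw":0},
    {"ax":30,"ay":3.6,"az":4.7,"x":0.125,"y":-0.075,"z":0.03,"claw":0},
    {"ax":34.7,"ay":4.2,"az":5.5,"x":0.125,"y":-0.09,"z":0.01,"claw":0},
    {"ax":34.7,"ay":4.2,"az":5.5,"x":0.125,"y":-0.09,"z":-0.013,"claw":0},
    {"ax":34.7,"ay":4.2,"az":5.5,"x":0.125,"y":-0.09,"z":-0.013,"claw":0},
    {"ax":34.7,"ay":4.2,"az":5.5,"x":0.125,"y":-0.09,"z":-0.013,"claw":0},
    {"ax":34.7,"ay":4.2,"az":5.5,"x":0.125,"y":-0.09,"z":-0.013,"claw":0},
    {"ax":34.7,"ay":4.2,"az":5.5,"x":0.125,"y":-0.09,"z":-0.013,"claw":0},
  ],
)

```text
time_s: 13.75
tool_pos: [0.6124, 0.1937, 0.1685]
tool_rot: [179.7, -35.1, 100.2]
force: [-0.0, 0.5, -0.6]
grip_width: 0.0137
```

Run:
```python
from plan import *
v=now();np.save('p1.npy',v);dc=rodR(CH,35)[:,0]
print(v,status.get_obs()['grip_width'],status.get_obs()['time_s'],delta(v,mouth-.13*dc,CH,35))
for n,y0,x0 in (('top',110,200),('scene',130,200),('wrist',0,150)):
    _,c,b=shot(n,n+'_p1'); cv2.imwrite(f'pics/{n}_p1c.png',cv2.resize(b[y0:y0+140,x0:x0+190],None,fx=4,fy=4,interpolation=cv2.INTER_CUBIC))
```

```text
[  0.6124   0.1937   0.1685 179.6559 -35.149  100.1983] 0.013699205298096227 13.75 (array([-0.0017, -0.0022, -0.0034]), array([-0.1959,  0.2513, -0.1006]))
```

View pics/top_p1c.png

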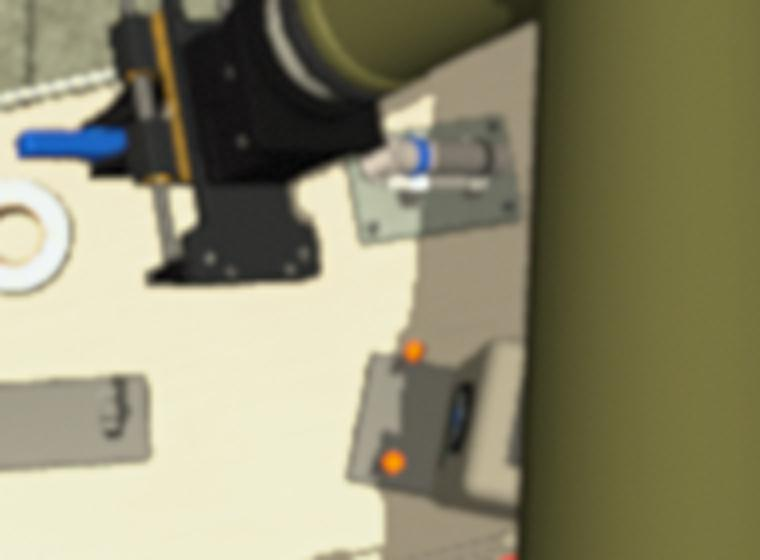

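View pics/scene_p1c.png

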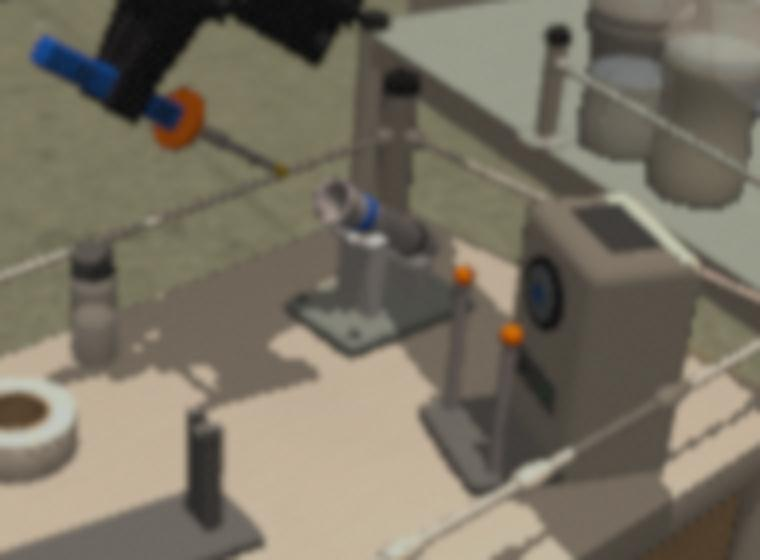

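View pics/wrist_p1.png

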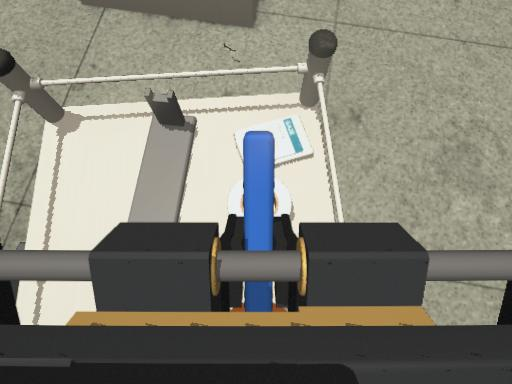

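Run:
```python
from plan import *
s=cam('scene');A=toolT(np.load('p1.npy'))@TR
im=cv2.imread('pics/scene_p1.png');P=[]
for x in (-.106,0,.045,.09): P.append(A[:3,3]+A[:3,0]*x)
pp=proj(s,np.array(P+[mouth]));print(pp, A[:3,3]+.09*A[:3,0])
im=cv2.resize(im[130:270,200:390],None,fx=4,fy=4,interpolation=cv2.INTER_CUBIC)
for q in pp: cv2.circle(im,(int((q[0]-200+.5)*4),int((q[1]-130+.5)*4)),2,(0,255,0),-1)
cv2.imwrite('pics/sp1m.png',im)
```

```text
[[208.9785 141.783 ]
 [244.7429 159.802 ]
 [258.1278 166.5516]
 [270.5951 172.8412]
 [282.2796 179.391 ]] [0.6363 0.0582 0.1207]
```

View pics/sp1m.png

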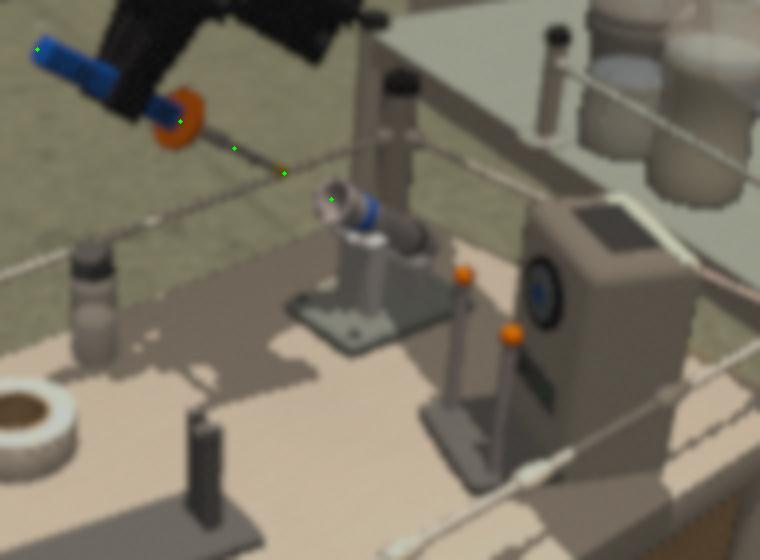

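Emit:
step_arm(
  series=[
    {"ax":-0.2,"ay":0.2,"az":-0.1,"x":-0.0015,"y":-0.002,"z":-0.003,"claw":0},
    {"ax":-0.2,"ay":0.2,"az":-0.1,"x":0.0,"y":-0.01,"z":-0.009,"claw":0},
    {"ax":-0.2,"ay":0.2,"az":-0.1,"x":0.002,"y":-0.022,"z":-0.018,"claw":0},
    {"ax":-0.2,"ay":0.2,"az":-0.1,"x":0.004,"y":-0.0345,"z":-0.0263,"claw":0},
    {"ax":-0.2,"ay":0.2,"az":-0.1,"x":0.004,"y":-0.0345,"z":-0.0263,"claw":0},
    {"ax":-0.2,"ay":0.2,"az":-0.1,"x":0.004,"y":-0.0345,"z":-0.0263,"claw":0},
    {"ax":-0.2,"ay":0.2,"az":-0.1,"x":0.004,"y":-0.0345,"z":-0.0263,"claw":0},
  ],
)

```text
time_s: 14.6
tool_pos: [0.6162, 0.158, 0.1404]
tool_rot: [-179.9, -35.0, 99.7]
force: [0.1, 1.5, -0.2]
grip_width: 0.0136
```

```bash
cat > chk.py <<'E'
from plan import *
def err(sv):
    v=now();o=status.get_obs();A=toolT(v)@TR;Cm=T(mouth,rodR(CH,35))
    B=np.linalg.inv(Cm)@A;print('rod in cannula',B[:3,3],'tip',(B@[.09,0,0,1])[:3],'rotvec',np.degrees(R.from_matrix(B[:3,:3]).as_rotvec()),'F',o['force'],'grip',o['grip_width'],o['time_s'])
    F=o['force'];dc=Cm[:3,0];print('axial force',F@dc)
    print('delta to s=',sv,delta(v,mouth+sv*dc,CH,35))
E
python3 - <<'E'
from chk import *
err(-.06)
_,c,b=shot('scene','scene_p2');cv2.imwrite('pics/sp2c.png',cv2.resize(b[130:230,220:350],None,fx=6,fy=6,interpolation=cv2.INTER_CUBIC))
E
```

```text
rod in cannula [-0.0881 -0.0006 -0.0007] tip [ 0.0019 -0.0009 -0.0007] rotvec [-0.0194  0.0094 -0.171 ] F [ 0.0845  1.4786 -0.2442] grip 0.013621813259218098 14.6
axial force -1.041246350867854
delta to s= -0.06 (array([ 0.0045, -0.023 , -0.0155]), array([ 0.0103, -0.1139,  0.1289]))
```

View pics/sp2c.png

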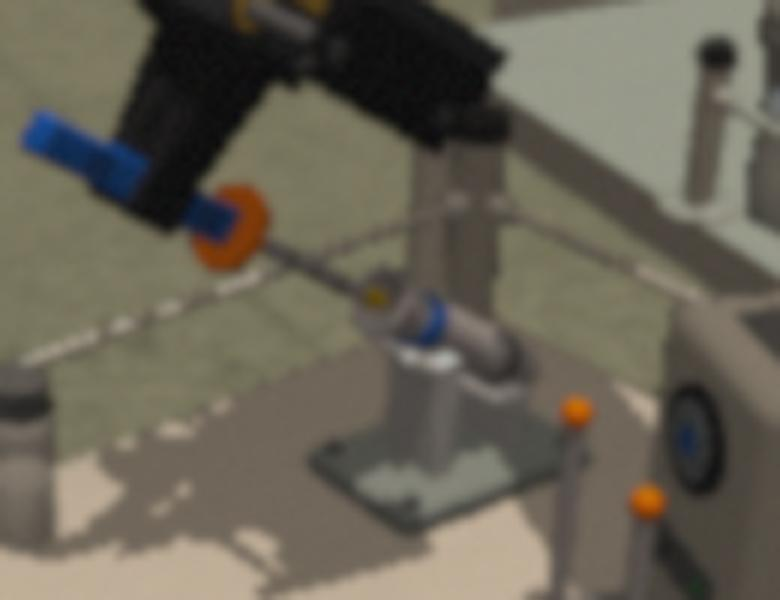

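Emit:
step_arm(
  series=[
    {"ax":0,"ay":-0.1,"az":0.1,"x":0.0015,"y":-0.0065,"z":-0.004,"claw":0},
    {"ax":0,"ay":-0.1,"az":0.1,"x":0.0028,"y":-0.0135,"z":-0.009,"claw":0},
    {"ax":0,"ay":-0.1,"az":0.1,"x":0.004,"y":-0.0205,"z":-0.014,"claw":0},
    {"ax":0,"ay":-0.1,"az":0.1,"x":0.0052,"y":-0.028,"z":-0.0193,"claw":0},
    {"ax":0,"ay":-0.1,"az":0.1,"x":0.0068,"y":-0.0366,"z":-0.0252,"claw":0},
    {"ax":0,"ay":-0.1,"az":0.1,"x":0.0068,"y":-0.0366,"z":-0.0252,"claw":0},
    {"ax":0,"ay":-0.1,"az":0.1,"x":0.0068,"y":-0.0366,"z":-0.0252,"claw":0},
  ],
)

```text
time_s: 15.35
tool_pos: [0.6229, 0.1207, 0.1147]
tool_rot: [-179.9, -35.0, 99.8]
force: [-0.1, -0.2, -0.1]
grip_width: 0.0134
```

Run:
```python
from chk import *
err(-.01)
```

```text
rod in cannula [-0.0423 -0.0004  0.    ] tip [ 0.0477 -0.0005  0.0001] rotvec [ 0.     -0.0287 -0.1035] F [-0.1164 -0.2167 -0.1191] grip 0.013430917835077636 15.35
axial force 0.22678686609128731
delta to s= -0.01 (array([ 0.0048, -0.026 , -0.0185]), array([ 0.0384, -0.0535,  0.0848]))
```

Emit:
step_arm(
  series=[
    {"ax":0,"ay":-0.1,"az":0.1,"x":0.0013,"y":-0.007,"z":-0.005,"claw":0},
    {"ax":0,"ay":-0.1,"az":0.1,"x":0.0026,"y":-0.014,"z":-0.01,"claw":0},
    {"ax":0,"ay":-0.1,"az":0.1,"x":0.0039,"y":-0.021,"z":-0.015,"claw":0},
    {"ax":0,"ay":-0.1,"az":0.1,"x":0.005,"y":-0.0275,"z":-0.0195,"claw":0},
    {"ax":0,"ay":-0.1,"az":0.1,"x":0.005,"y":-0.0275,"z":-0.0195,"claw":0},
    {"ax":0,"ay":-0.1,"az":0.1,"x":0.005,"y":-0.0275,"z":-0.0195,"claw":0},
  ],
)

```text
time_s: 15.95
tool_pos: [0.6278, 0.0933, 0.0953]
tool_rot: [179.9, -35.0, 100.0]
force: [0.4, 0.1, -0.5]
grip_width: 0.0136
```

Run:
```python
from chk import *
err(0)
```

```text
rod in cannula [-0.0084 -0.      0.0001] tip [0.0816 0.     0.0002] rotvec [ 0.023  -0.0438  0.0517] F [ 0.3975  0.0571 -0.4832] grip 0.013579726413020993 15.95
axial force 0.28702752960749983
delta to s= 0 (array([ 0.0013, -0.0067, -0.0049]), array([ 0.0348,  0.0553, -0.0291]))
```

Now creep: 2 mm rows of advance, checking force.

Emit:
step_arm(
  series=[
    {"ax":0,"ay":0,"az":0,"x":0.0003,"y":-0.0016,"z":-0.0011,"claw":0},
    {"ax":0,"ay":0,"az":0,"x":0.0006,"y":-0.0032,"z":-0.0023,"claw":0},
    {"ax":0,"ay":0,"az":0,"x":0.0008,"y":-0.0048,"z":-0.0034,"claw":0},
    {"ax":0,"ay":0,"az":0,"x":0.0008,"y":-0.0048,"z":-0.0034,"claw":0},
    {"ax":0,"ay":0,"az":0,"x":0.0008,"y":-0.0048,"z":-0.0034,"claw":0},
  ],
)

```text
time_s: 16.45
tool_pos: [0.6286, 0.0887, 0.0921]
tool_rot: [179.9, -34.9, 100.0]
force: [0.4, 0.7, -0.3]
grip_width: 0.0139
```

Run:
```python
from chk import *
err(0)
```

```text
rod in cannula [-0.0028 -0.      0.0002] tip [0.0872 0.0001 0.0003] rotvec [ 0.0264 -0.0599  0.0853] F [ 0.367   0.6837 -0.2663] grip 0.01385706039415377 16.45
axial force -0.3472549390676575
delta to s= 0 (array([ 0.0005, -0.0021, -0.0017]), array([ 0.0469,  0.0798, -0.0548]))
```

Emit:
step_arm(
  series=[
    {"ax":0,"ay":0,"az":0,"x":0.0001,"y":-0.0008,"z":-0.0006,"claw":0},
    {"ax":0,"ay":0,"az":0,"x":0.0003,"y":-0.0016,"z":-0.0011,"claw":0},
    {"ax":0,"ay":0,"az":0,"x":0.0004,"y":-0.0024,"z":-0.0017,"claw":0},
    {"ax":0,"ay":0,"az":0,"x":0.0004,"y":-0.0024,"z":-0.0017,"claw":0},
    {"ax":0,"ay":0,"az":0,"x":0.0004,"y":-0.0024,"z":-0.0017,"claw":0},
  ],
)

```text
time_s: 16.95
tool_pos: [0.629, 0.0872, 0.091]
tool_rot: [179.9, -35.0, 100.1]
force: [-0.5, 2.3, 2.7]
grip_width: 0.0136
```

Run:
```python
from chk import *
err(0)
```

```text
rod in cannula [-0.0008  0.0001  0.0001] tip [0.0892 0.0003 0.0001] rotvec [0.0168 0.0176 0.1375] F [-0.4885  2.2596  2.7243] grip 0.013608986376060717 16.95
axial force -3.454765960242385
delta to s= 0 (array([ 0.0001, -0.0006, -0.0006]), array([-0.0332,  0.0882, -0.103 ]))
```

Emit:
step_arm(
  series=[
    {"ax":0,"ay":0,"az":0,"x":0.0002,"y":-0.0008,"z":-0.0006,"claw":0},
    {"ax":0,"ay":0,"az":0,"x":0.0002,"y":-0.0012,"z":-0.0009,"claw":0},
    {"ax":0,"ay":0,"az":0,"x":0.0002,"y":-0.0012,"z":-0.0009,"claw":0},
    {"ax":0,"ay":0,"az":0,"x":0.0002,"y":-0.0012,"z":-0.0009,"claw":0},
    {"ax":0,"ay":0,"az":0,"x":0.0002,"y":-0.0012,"z":-0.0009,"claw":0},
    {"ax":0,"ay":0,"az":0,"x":0.0002,"y":-0.0012,"z":-0.0009,"claw":0},
  ],
)

```text
time_s: 17.55
tool_pos: [0.6291, 0.0873, 0.0911]
tool_rot: [179.9, -35.1, 100.1]
force: [-1.7, 4.0, 6.5]
grip_width: 0.0136
```

Run:
```python
from chk import *
err(0)
_,c,b=shot('scene','scene_p3');cv2.imwrite('pics/sp3c.png',cv2.resize(b[130:230,220:350],None,fx=6,fy=6,interpolation=cv2.INTER_CUBIC))
```

```text
rod in cannula [-0.0008  0.0003  0.    ] tip [ 0.0892  0.0006 -0.0002] rotvec [-0.0031  0.1445  0.2034] F [-1.6597  4.0149  6.5107] grip 0.013560016506618169 17.55
axial force -7.207988468212686
delta to s= 0 (array([ 0.    , -0.0007, -0.0006]), array([-0.162 ,  0.0876, -0.1683]))
```

View pics/sp3c.png

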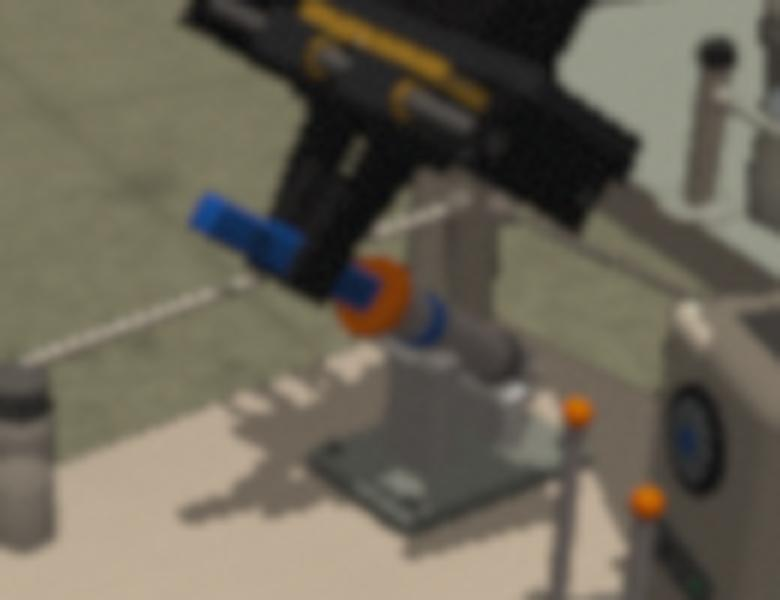

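Emit:
step_arm(
  series=[
    {"ax":0,"ay":0,"az":0,"x":-0.0007,"y":0.004,"z":0.0029,"claw":0},
    {"ax":0,"ay":0,"az":0,"x":-0.0021,"y":0.0121,"z":0.0086,"claw":0},
    {"ax":0,"ay":0,"az":0,"x":-0.0042,"y":0.0242,"z":0.0172,"claw":0},
    {"ax":0,"ay":0,"az":0,"x":-0.0063,"y":0.0363,"z":0.0258,"claw":0},
    {"ax":0,"ay":0,"az":0,"x":-0.0084,"y":0.0484,"z":0.0344,"claw":0},
    {"ax":0,"ay":0,"az":0,"x":-0.0106,"y":0.0605,"z":0.043,"claw":0},
    {"ax":0,"ay":0,"az":0,"x":-0.0127,"y":0.0726,"z":0.0516,"claw":0},
    {"ax":0,"ay":0,"az":0,"x":-0.0148,"y":0.0847,"z":0.0602,"claw":0},
    {"ax":0,"ay":0,"az":0,"x":-0.019,"y":0.109,"z":0.0774,"claw":0},
    {"ax":0,"ay":0,"az":0,"x":-0.0197,"y":0.113,"z":0.0803,"claw":0},
    {"ax":0,"ay":0,"az":0,"x":-0.0197,"y":0.113,"z":0.0803,"claw":0},
    {"ax":0,"ay":0,"az":0,"x":-0.0197,"y":0.113,"z":0.0803,"claw":0},
  ],
)

```text
time_s: 18.8
tool_pos: [0.6095, 0.1969, 0.169]
tool_rot: [180.0, -34.9, 99.9]
force: [-0.3, -1.4, -0.2]
grip_width: 0.0139
```

Run:
```python
from chk import *
err(-.14)
_,c,b=shot('scene','scene_p4');cv2.imwrite('pics/sp4c.png',cv2.resize(b[110:230,180:340],None,fx=5,fy=5,interpolation=cv2.INTER_CUBIC))
spot=np.array([.4952,.0112,.100]);hd=-101.6
d=rodR(hd,0)[:,0];dd=delta(now(),spot-.09*d,hd,0);print(dd, 'TCP goal',now()[:3]+dd[0])
```

```text
rod in cannula [-0.1369 -0.0003  0.0003] tip [-0.0469 -0.0003  0.0005] rotvec [ 0.0274 -0.134   0.0141] F [-0.3005 -1.3901 -0.1617] grip 0.013934245253474717 18.8
axial force 1.1721534842845949
delta to s= -0.14 (array([-0.0001,  0.0027,  0.0017]), array([0.1267, 0.0531, 0.0042]))
(array([-0.0859, -0.0482, -0.1089]), array([-35.0601,   0.5303, -20.7823])) TCP goal [0.5236 0.1483 0.0598]
```

View pics/sp4c.png

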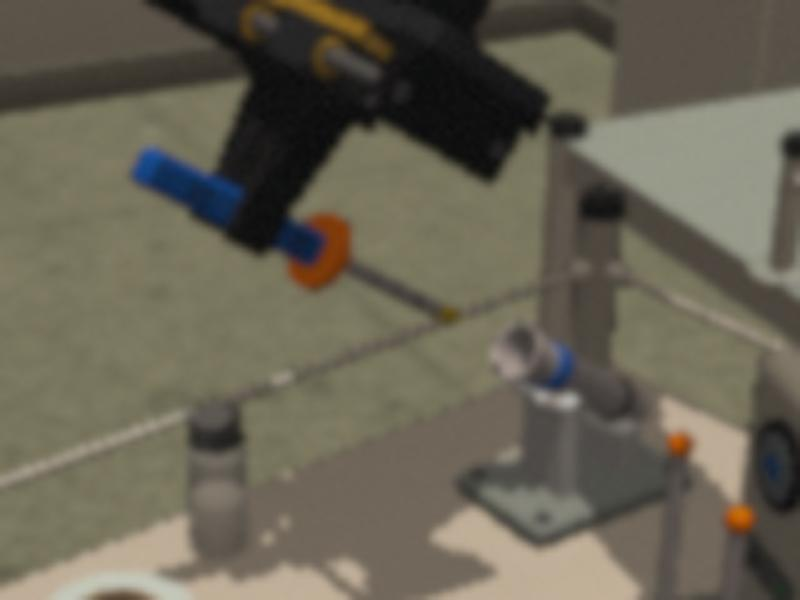

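Emit:
step_arm(
  series=[
    {"ax":0,"ay":0,"az":0,"x":-0.005,"y":0.02,"z":0.03,"claw":0},
    {"ax":-7,"ay":0.1,"az":-4,"x":-0.02,"y":0.03,"z":0.06,"claw":0},
    {"ax":-14,"ay":0.2,"az":-8,"x":-0.035,"y":0.03,"z":0.07,"claw":0},
    {"ax":-21,"ay":0.3,"az":-12.3,"x":-0.05,"y":0.02,"z":0.06,"claw":0},
    {"ax":-28,"ay":0.4,"az":-16.5,"x":-0.065,"y":0.01,"z":0.04,"claw":0},
    {"ax":-35,"ay":0.5,"az":-20.8,"x":-0.076,"y":0.001,"z":0.01,"claw":0},
    {"ax":-35,"ay":0.5,"az":-20.8,"x":-0.076,"y":0.001,"z":-0.009,"claw":0},
    {"ax":-35,"ay":0.5,"az":-20.8,"x":-0.076,"y":0.001,"z":-0.009,"claw":0},
    {"ax":-35,"ay":0.5,"az":-20.8,"x":-0.076,"y":0.001,"z":-0.009,"claw":0},
    {"ax":-35,"ay":0.5,"az":-20.8,"x":-0.076,"y":0.001,"z":-0.009,"claw":0},
    {"ax":-35,"ay":0.5,"az":-20.8,"x":-0.076,"y":0.001,"z":-0.009,"claw":0},
  ],
)

```text
time_s: 19.95
tool_pos: [0.5349, 0.1982, 0.1621]
tool_rot: [179.9, -0.2, 78.4]
force: [-0.2, 0.1, -0.8]
grip_width: 0.0134
```

Run:
```python
from plan import *
v=now();np.save('r1.npy',v);print(v,status.get_obs()['grip_width'])
spot=np.array([.4952,.0112,.100]);hd=-101.6
d=rodR(hd,0)[:,0];print(delta(v,spot-.09*d,hd,0))
A=toolT(v)@TR;P=np.array([A[:3,3]+A[:3,0]*x for x in (-.106,0,.09)]);print(P)
for n,y0,x0 in (('top',130,180),('scene',130,200)):
    _,c,b=shot(n,n+'_r1');print(n,proj(c,P)); b=cv2.resize(b[y0:y0+140,x0:x0+190],None,fx=4,fy=4,interpolation=cv2.INTER_CUBIC)
    for q in proj(c,P): cv2.circle(b,(int((q[0]-x0+.5)*4),int((q[1]-y0+.5)*4)),2,(0,255,0),-1)
    cv2.imwrite(f'pics/{n}_r1c.png',b)
```

```text
[  0.5349   0.1982   0.1621 179.8703  -0.2067  78.3886] 0.013380116650861747
(array([-0.0112, -0.0499, -0.1023]), array([-0.1764,  0.1687,  0.0116]))
[[0.5457 0.2529 0.2025]
 [0.5244 0.1491 0.2021]
 [0.5063 0.061  0.2017]]
top [[186.291  179.4534]
 [237.6515 190.4345]
 [281.5046 199.8056]]
scene [[202.5268 171.8074]
 [257.4892 166.7312]
 [301.56   162.6903]]
```

View pics/top_r1c.png

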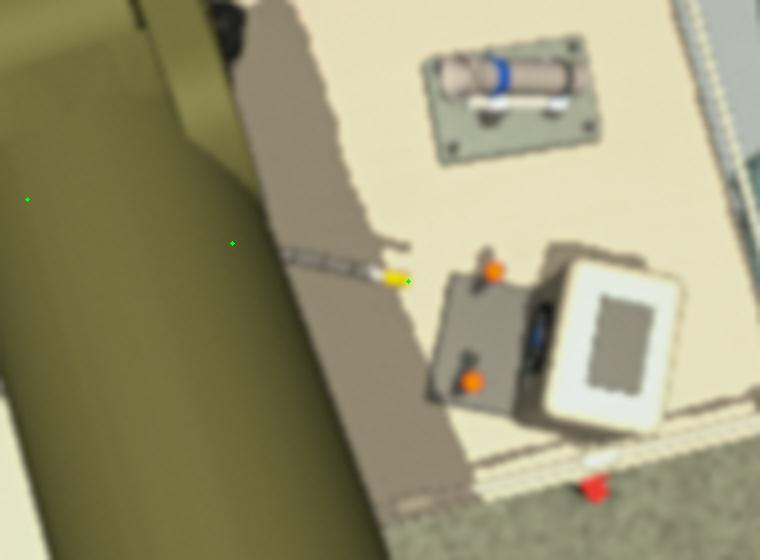

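View pics/scene_r1c.png

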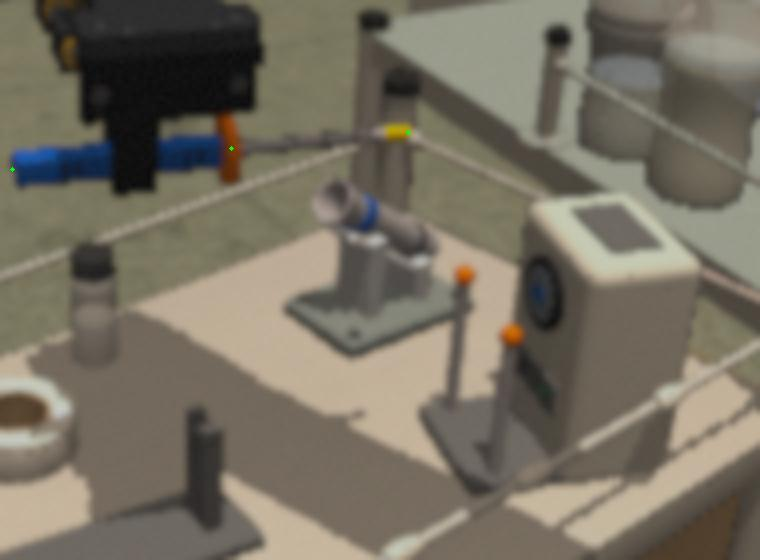

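Emit:
step_arm(
  series=[
    {"ax":0,"ay":0,"az":0,"x":0,"y":0,"z":-0.03,"claw":0},
    {"ax":0,"ay":0,"az":0,"x":0,"y":0,"z":-0.06,"claw":0},
    {"ax":0,"ay":0,"az":0,"x":0,"y":0,"z":-0.09,"claw":0},
    {"ax":-0.1,"ay":0.1,"az":0,"x":-0.003,"y":-0.012,"z":-0.1,"claw":0},
    {"ax":-0.1,"ay":0.1,"az":0,"x":-0.006,"y":-0.025,"z":-0.101,"claw":0},
    {"ax":-0.1,"ay":0.1,"az":0,"x":-0.009,"y":-0.038,"z":-0.101,"claw":0},
    {"ax":-0.1,"ay":0.1,"az":0,"x":-0.011,"y":-0.049,"z":-0.101,"claw":0},
    {"ax":-0.1,"ay":0.1,"az":0,"x":-0.011,"y":-0.049,"z":-0.101,"claw":0},
    {"ax":-0.1,"ay":0.1,"az":0,"x":-0.011,"y":-0.049,"z":-0.101,"claw":0},
    {"ax":-0.1,"ay":0.1,"az":0,"x":-0.011,"y":-0.049,"z":-0.101,"claw":0},
  ],
)

```text
time_s: 21.05
tool_pos: [0.5229, 0.151, 0.0604]
tool_rot: [180.0, -0.1, 78.6]
force: [0.4, 0.5, -0.9]
grip_width: 0.0137
```

```bash
cat > fin.py <<'E'
from plan import *
import sys
k=sys.argv[1]
o=status.get_obs();v=now();print(v,o['grip_width'],o['force'],o['time_s'],abs(o['joint_velocities']).max())
spot=np.array([.4952,.0112,.100]);hd=-101.6
d=rodR(hd,0)[:,0];print(delta(v,spot-.09*d,hd,0))
A=toolT(v)@TR;P=np.array([A[:3,3]+A[:3,0]*x for x in (-.106,0,.09)]);print('tip',P[2])
S=[]
for n,y0,x0 in (('top',150,200),('scene',150,230)):
    _,c,b=shot(n,n+k); b=cv2.resize(b[y0:y0+110,x0:x0+150],None,fx=5,fy=5,interpolation=cv2.INTER_CUBIC)
    print(n,proj(c,P[2:]))
    cv2.imwrite(f'pics/{n}{k}c.png',b)
E
python3 fin.py r2
```

```text
[  0.5229   0.151    0.0604 179.9986  -0.0857  78.5671] 0.013670669826135235 [ 0.3734  0.4704 -0.9428] 21.05 0.5863004079722938
(array([ 0.0007, -0.0027, -0.0006]), array([-0.0837,  0.0185, -0.1671]))
tip [0.4949 0.0138 0.1004]
top [[298.724  210.7804]]
scene [[319.8208 204.4775]]
```

View pics/topr2c.png

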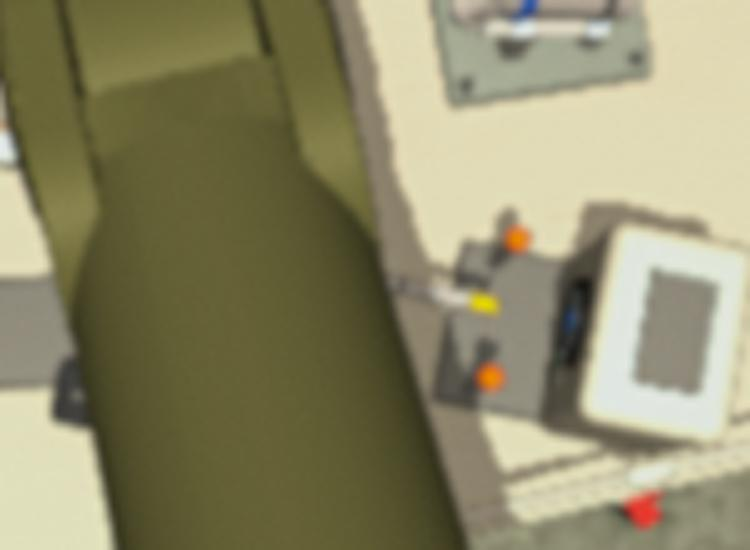

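View pics/scener2c.png

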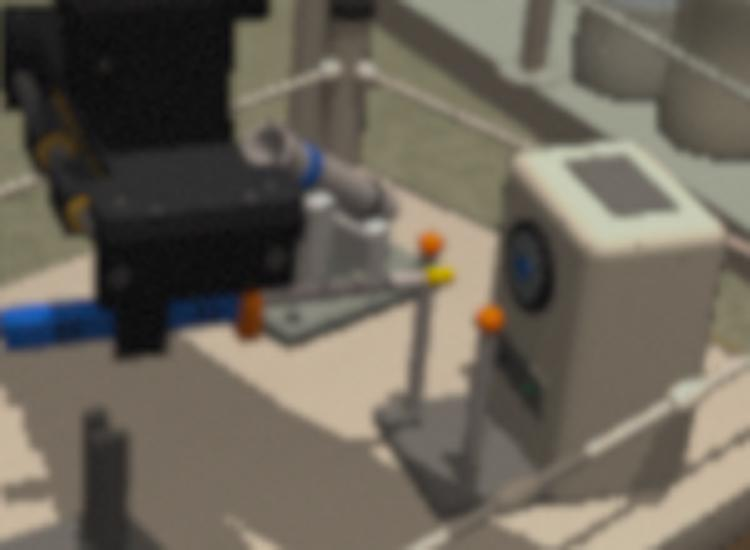

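Emit:
step_arm(
  series=[
    {"ax":0,"ay":0,"az":0,"x":0.0005,"y":-0.0025,"z":0,"claw":0},
    {"ax":0,"ay":0,"az":0,"x":0.0005,"y":-0.0025,"z":0,"claw":0},
    {"ax":0,"ay":0,"az":0,"x":0.0005,"y":-0.0025,"z":0,"claw":0},
    {"ax":0,"ay":0,"az":0,"x":0.0005,"y":-0.0025,"z":0,"claw":0},
    {"ax":0,"ay":0,"az":0,"x":0.0005,"y":-0.0025,"z":0,"claw":0},
    {"ax":0,"ay":0,"az":0,"x":0.0005,"y":-0.0025,"z":0,"claw":0},
    {"ax":0,"ay":0,"az":0,"x":0.0005,"y":-0.0025,"z":0,"claw":0},
  ],
)

```text
time_s: 21.85
tool_pos: [0.523, 0.1477, 0.0598]
tool_rot: [-180.0, -0.0, 78.5]
force: [-0.1, -0.4, -0.5]
grip_width: 0.0138
```

```bash
python3 fin.py r3
python3 - <<'E'
from h import *
b=cv2.imread('pics/topr3.png');H,S,V=cv2.split(cv2.cvtColor(b,cv2.COLOR_BGR2HSV))
s=cv2.imread('pics/scener3.png');Hs,Ss,Vs=cv2.split(cv2.cvtColor(s,cv2.COLOR_BGR2HSV))
f=lambda H,S,V:((H>=22)&(H<=32)&(S>150)&(V>100)).astype(np.uint8)
r=[]
for m in (f(H,S,V),f(Hs,Ss,Vs)):
    n,l,st,ce=cv2.connectedComponentsWithStats(m); print([(x.tolist(),y.tolist()) for x,y in zip(st[1:],ce[1:]) if x[4]>8])
E
```

```text
[   0.523     0.1477    0.0598 -179.9567   -0.0172   78.5254] 0.013767530404346416 [-0.0636 -0.44   -0.515 ] 21.85 0.08540336922023052
(array([0.0006, 0.0006, 0.    ]), array([-0.0255, -0.039 , -0.1255]))
tip [0.4949 0.0105 0.1   ]
top [[300.1617 210.7847]]
scene [[321.0701 204.3193]]
[([296, 209, 5, 4, 15], [297.93333333333334, 210.2])]
[([317, 203, 5, 4, 14], [318.57142857142856, 204.14285714285714])]
```

View pics/scener3.png

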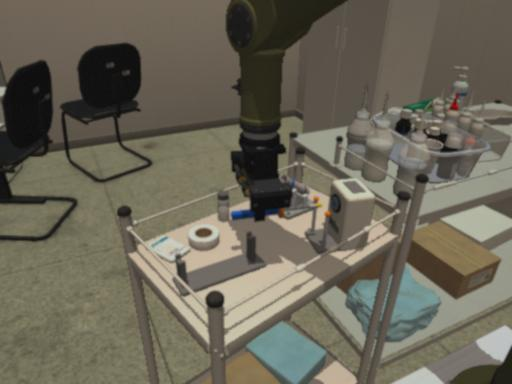

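The scene picture shows the rod level, with its yellow tip at about (321,204) between the orange balls. The vial at (223,206), tape at (204,237) and gauze at (168,248) are where they started.

```bash
python3 -c "
from cell import workorder
print(workorder.sign_off())"
```

```text
the job is handed in; nothing more can be done
None
```

The rod went into the cannula until its collar stopped on the mouth, came all the way out, and is now held level at the reading spot. The job was handed in at about 22 s of the 54 s allowed, with no verdict reported.

**What went wrong:** The first two grasps closed on nothing, just above the handle. The pictures showed the fingertips about 21 mm behind the TCP, not 8 mm ahead as the text says. I went about 27 mm lower and gripped at 45 N. The rod had not moved from its rest.

**Insertion:** The rod stopped 0.8 mm short of the measured mouth. The axial push was 3.5 N, then about 7 N held for several tenths of a second, and the picture showed the collar on the mouth. I then drew it back until the tip was 47 mm clear of the mouth, with the gripper still holding it.

**Last checks:**
- **Tip:** it computes to (0.495, 0.0105, 0.100), within 1 mm of the spot measured between the two posts. The yellow end in the top and scene pictures agrees to about a pixel.
- **Direction:** the rod is level and points along the reader axis within 0.2 degrees, by the arm's reported pose. I took the axis as square to the line between the two posts.
- **Grip and stillness:** the grip width is 13.8 mm on the 14 mm handle, the outside force is below 1 N, and the joints are nearly still.
- **Bystanders and reader:** the vial, tape roll and gauze packet look unmoved in the last picture, judged by eye only. The rod looks clear of the reader, and no contact force showed.

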